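Unstack the bento set into its trays

ROBOT

A 7-joint arm with a two-finger parallel gripper is mounted at the origin on the work surface. World frame = base frame: x ahead of the robot, y to its left, z up, the work surface at z = 0. Lengths are in m, angles in degrees, forces in N, time in s.
With the tool pointing down it reaches from about 0.425 to 0.875 m from the base axis. Payload 4.7 kg.
Tool frame: the origin (TCP) lies on the centre line of the jaws, within the pads' length; the fingertips stand 8 mm ahead of it and the grasp point (between the pads) lies 11 mm behind it; z points along the fingers, y is the direction in which the jaws open and shut (so a half turn about z gives the same grasp; the last joint's range is limited). The gripper opens to 87 mm and grips with 3 to 60 N. Pads are 19 mm wide; open, the fingers measure 117 mm over their backs; the gripper's body (75 mm by 190 mm) begins 51 mm behind the grasp point.
Start: joints at [-65.827, 18.392, -4.016, 83.108, 1.295, 78.541, -3.26], TCP at [0.258, 0.597, 0.231] pointing down, gripper open.
Joint ranges: [-163.93, 163.93], [-17.29, 119.83], [-79.2, 71.16], [3.27, 140.29], [-89.18, 269.18], [5.43, 117.66], [-154.24, 154.24]. Speed limits (degrees/s): [147.25, 147.25, 180, 180, 180, 180, 180].

INTERFACE

Orientations are given as [roll, pitch, yaw] about the fixed x, y, z axes, in that order (R = Rz(yaw) Ry(pitch) Rx(roll)).
In Python, from cell import status, vision, workorder gives the robot as it stands.
- The arm moves only by the tool step_arm, never from a script. Its argument "series" is a list of rows, each an object of numbers: "ax", "ay", "az": the turn, a rotation vector about the world's x, y, z in degrees; "x", "y", "z": the shift along the world's x, y, z in m; "claw": the opening in per cent of the stroke, from 0 (shut) to 100 (fully open). In form: [{"ax": .., "ay": .., "az": .., "x": .., "y": .., "z": .., "claw": ..}, ...]. A call has 1 to 12 rows; each row is the pose to reach, as a shift and turn from the pose commanded when the call began; what a row does not reach only later rows make up. A row lasts 1/10 s, in which the tool goes at most 50 mm and 8.59 degrees, less where a joint would pass 70% of its speed; a pose out of reach is approached as far as the arm can. A call with a gripper value outside its range is refused whole. The fingers move at their own pace and stop on an object; "squeeze" is the grip in N (left out, the last holds). Time passes only in rows, so rows that repeat a pose let the fingers close. It gives the time, the measured TCP pose, the force and the opening at its end, in the units of the state.
- status.get_obs(): the state, without advancing time (a new reading comes with each control period).
- vision.read_camera(name): name is "scene" or "top"; returns the picture (384x512x3 uint8, red, green, blue); there is no depth.
- vision.camera_params(name): a dict with "fovy" (degrees; the focal length in pixels is half the picture's height over the tangent of half this angle, whatever the lens; pixels are square), "cx", "cy" (the principal point, pixels), "eye" and "orientation" of the camera in the world. Camera axes: x right, y down, z forward; pixel columns grow to the right and rows downward; lengths in m; the calibration is good to about 2 mm. A picture is of the moment at which its call begins. camera_params takes no time and is no camera call.
- workorder.sign_off(): hands the job in, once; it reports no verdict.
The state is a dict: "time_s": time; "qpos": joint angles; "joint_velocities": joint speeds; "effort": joint torques, N m; "tool_pos": TCP position; "tool_rot": TCP orientation; "force": force on the tool from outside, world axes, zero at the start; "wrist_torque": the same for the moment, N m; "grip_width": finger opening in m.
Only numpy, scipy, OpenCV 4.12 (cv2) and the standard library are available. Lean on these libraries where they do the work, as an engineer would, in place of code of your own. Each camera call takes 0.05 s, during which the arm holds its last target.

TASK

The bento set stands piled up on the worktop. Take the pile apart from the top down, one piece at a time, and set each piece down (do not drop it) flat inside the rim of the walnut-rimmed tray of its own shape: the glass cruet, kept upright, in the round tray, the onigiri mould in the triangular tray, the smaller bento tier in the shorter rectangular tray and the larger tier in the longer one. Do not knock the white teacup or the blue salt jar.

Things in the scene. Friction and masses are not known exactly. Their poses are not given: they have to be found in the camera images.
- cruet_center (a point): Small closed glass cruet with a steel cap, standing on one end of the small tier. Round body 40 mm in diameter up to 42 mm from its underside (the height to grip), then narrowing to the cap, 29 mm across; 60 mm tall in all. The point is on its axis, 30 mm above its underside; z up. About 120 g.
- mold_center (a point): Green onigiri mould flat on the small tier beside the cruet (either end): triangle 20 mm thick, equal sides 20.5 mm and rounded corners 33 mm from its middle. On it an upright grip bar 36 long, 12 wide, 24 mm high, to be gripped across the 12 mm. 44 mm tall in all. Point: on the middle axis, 22 mm above its underside; x along the bar, one corner to +y, others 120 degrees to either side, z up. 90 g.
- small_tier_center (a point): Smaller closed black bento tier with a thin gold line round its lid, a box 124 mm long (x) by 54 mm wide (y) by 44 mm high, flat lid clipped shut. It lies on the large tier and carries cruet and mould. The point is its centre, 22 mm above its underside; z up. Grip it across the 54 mm, in its upper half so that the fingertips clear the tray rim. About 170 g.
- large_tier_center (a point): Larger closed black bento tier with a thin gold line round its lid, a box 168 mm long (x) by 66 mm wide (y) by 50 mm high, the bottom of the pile, on the worktop. The point is its centre, 25 mm above its underside; z up. Grip it across the 66 mm, in its upper half so that the fingertips clear the tray rim. About 240 g.
- round_tray: Tray with dark walnut rim and cork floor, fixed to the worktop; its floor is 3 mm above the worktop and its rim, 5 mm higher, tops out 8 mm above the worktop. Round, 62 mm in diameter inside the rim, 72 mm outside. Origin at its centre on the worktop, z up.
- triangle_tray: Tray with dark walnut rim and cork floor, fixed to the worktop, floor 3 mm and rim top 8 mm above the worktop. The mould's triangle with 8 mm to spare: inside the rim 28.5 mm from the middle to each side, 41 mm to each rounded corner; rim 8 mm wide. Origin at its middle on the worktop; one corner points to +y, others at 120 degrees. The mould goes in corners to corners, any of three ways.
- short_tray: Tray with dark walnut rim and cork floor, fixed to the worktop; its floor is 3 mm above the worktop and its rim, 5 mm higher, tops out 8 mm above the worktop. The shorter rectangular one, 146 mm (x) by 76 mm (y) inside the rim, the rim 5 mm wide. Origin at its centre on the worktop, z up.
- long_tray: Tray with dark walnut rim and cork floor, fixed to the worktop; its floor is 3 mm above the worktop and its rim, 5 mm higher, tops out 8 mm above the worktop. The longer rectangular one, 190 mm (x) by 88 mm (y) inside the rim, the rim 5 mm wide. Origin at its centre on the worktop, z up.
- teacup_center (a point): White handleless teacup, 70 mm across, 62 mm tall, a bystander on the left beyond the trays, not to be knocked. The point is at its middle, 31 mm above the worktop.
- jar_center (a point): Blue salt jar with a wooden lid, 56 mm across, 70 mm tall, a bystander on the right beyond the trays, not to be knocked. The point is at its middle, 35 mm above the worktop.
Not all that is in view belongs to the job. Leave any red look-alike of the part that bears mold_center alone. What is shaped like the long_tray but yellow is not meant.

How it is judged (in metres and radians):
On the way, in this order (a step that is already met when the one before it is completed fails the run):
1. cruet and mould both stand in their own trays, released (horizontal distance between cruet_center and round_tray below 0.014 m and z of cruet_center in the frame of round_tray between 0.03 and 0.0345 m and angle between each of cruet_center, mold_center's own z axis and vertical below 0.06 rad and contact force between each of cruet, mold and the fingers below 0.05 N and horizontal distance between mold_center and triangle_tray below 0.014 m and z of mold_center in the frame of triangle_tray between 0.022 and 0.0265 m), for 0.2 s.
2. the small tier lies in the short tray, released (horizontal distance between small_tier_center and short_tray below 0.018 m and z of small_tier_center in the frame of short_tray between 0.022 and 0.0265 m and angle between small_tier_center's own z axis and vertical below 0.06 rad and contact force between small_tier and the fingers below 0.05 N), for 0.2 s.
3. the large tier lies in the long tray, released (horizontal distance between large_tier_center and long_tray below 0.018 m and z of large_tier_center in the frame of long_tray between 0.025 and 0.0295 m and angle between large_tier_center's own z axis and vertical below 0.06 rad and contact force between large_tier and the fingers below 0.05 N), for 0.2 s.
At the end, for the whole second after the job is handed in: Cruet in round tray, mould in triangular tray (each within 14 mm of its middle), small tier in short tray, large tier in long tray (within 18 mm), all flat on the tray floor inside the rim (underside within 1.5 mm of it, tilt under 0.06 rad), released and at rest (all of step 1 and all of step 2 and all of step 3 and linear speed of each of cruet, mold, small_tier, large_tier below 0.02 m/s and angular speed of each of cruet, mold, small_tier, large_tier below 0.2 rad/s); the robot touches nothing.
It fails at once if the cruet is tipped over (angle between cruet_center's own z axis and vertical above 0.6 rad).
It fails at once if the teacup or the salt jar is knocked (distance of any of teacup_center, jar_center from where it was at the start of the episode above 0.02 m or angle between any of teacup_center, jar_center's own z axis and vertical above 0.4 rad).
It fails at once if a tier is carried off with something still on it ((distance of small_tier_center from where it was at the start of the episode above 0.05 m and contact force between any of cruet, mold and small_tier above 0.1 N) or (distance of large_tier_center from where it was at the start of the episode above 0.05 m and contact force between small_tier and large_tier above 0.1 N)).
It fails at once if a piece is dropped into its tray from more than 25 mm ((horizontal distance between cruet_center and round_tray below 0.04 m and z of cruet_center in the frame of round_tray above 0.058 m and contact force between cruet and anything else below 0.02 N) or (horizontal distance between mold_center and triangle_tray below 0.04 m and z of mold_center in the frame of triangle_tray above 0.05 m and contact force between mold and anything else below 0.02 N) or (horizontal distance between small_tier_center and short_tray below 0.04 m and z of small_tier_center in the frame of short_tray above 0.05 m and contact force between small_tier and anything else below 0.02 N) or (horizontal distance between large_tier_center and long_tray below 0.04 m and z of large_tier_center in the frame of long_tray above 0.053 m and contact force between large_tier and anything else below 0.02 N)).
It also fails if it takes over 125 s, if anything falls off the work surface, if the arm or the gripper's body presses on something with over 40 N, if the wrist force passes 120 N, or if a joint passes its speed limit or range.

## Working session

There is one attempt and no reset: what is moved stays moved. The work goes in short steps, Python scripts to look and compute and a tool call to move; the robot and the scene stay as the last step left them, time stands still between calls to the robot, and variables do not carry over. Pictures are saved under pics/ and viewed, and the job is handed in when it is done.

Besides the shell and the picture viewer there is one more tool, called after "Emit:" by a JSON object that holds its "op" and its "data", one argument or row to a line. step_arm: Moves the arm, as the interface text tells. Its arguments: {"type":"object","properties":{"series":{"type":"array"},"squeeze":{"type":"number"}},"required":["series"]}

```bash
mkdir -p pics; ls; python3 - <<'E'
from cell import status, vision, workorder
import cv2
print(status.get_obs())
for n in ("scene","top"):
    print(n,vision.camera_params(n))
    im=vision.read_camera(n); cv2.imwrite(f"pics/{n}0.png",im[:,:,::-1])
E
```

```text
pics
{'time_s': 0.0, 'qpos': array([-65.82806142,  18.43817597,  -4.0159679 ,  83.17601885,
         1.29380855,  78.53954375,  -3.25954754]), 'joint_velocities': array([-0.02415085,  0.04597844, -0.04171956, -0.0742365 , -0.02609738,
        0.10977802, -0.05749828]), 'effort': array([-3.21633679e-04, -4.91290855e+01, -4.04090155e-01, -3.12527204e+01,
       -6.39306614e-02,  4.39245184e-02,  1.73000572e-04]), 'tool_pos': array([0.25759249, 0.59619076, 0.22946177]), 'tool_rot': array([-1.79891440e+02,  4.45927985e-03,  1.56638469e+02]), 'force': array([-0.18726933,  0.75635487, -0.60394262]), 'wrist_torque': array([ 0.06303004, -0.02794958, -0.02047005]), 'grip_width': 0.08739225293313153}
scene {'fovy': 49.69842566929222, 'cx': 257.12966328123656, 'cy': 191.47851580992545, 'eye': array([ 1.07910278, -0.30698996,  1.19261899]), 'orientation': array([-148.27613885,   -0.35674263,   59.21436234])}
top {'fovy': 57.60767379709548, 'cx': 259.23888263697376, 'cy': 190.77441025276713, 'eye': array([0.32802795, 0.03363637, 1.29680328]), 'orientation': array([-171.58389343,    0.77181731,  -91.63303607])}
```

View pics/scene0.png

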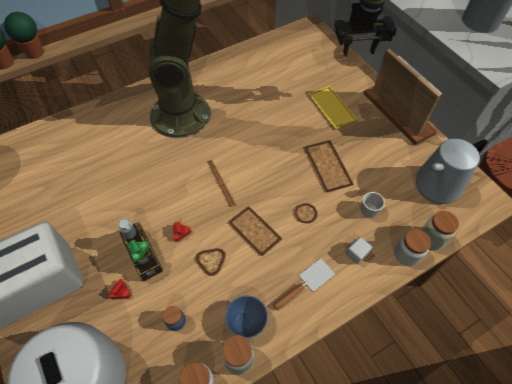

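View pics/top0.png

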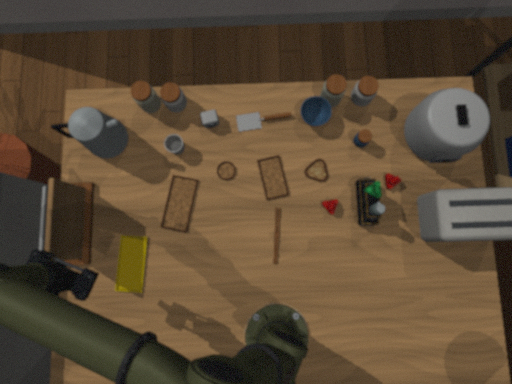

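The top view shows:
- Pile at about (369,201), with the cruet (377,208) on its near end and the green mould (374,187) on its far end.
- Round tray (227,171), triangular tray (317,170), short tray (273,177), long tray (180,203).
- Teacup (174,145), salt jar (362,138).

Could be mistaken:
- Red mould look-alikes at (330,206) and (392,180).
- The yellow long tray at (132,264).

I choose the green mould and the walnut tray.

```bash
cat > h.py <<'E'
import numpy as np, cv2
from scipy.spatial.transform import Rotation as R
from cell import status, vision, workorder
P={n:vision.camera_params(n) for n in("scene","top")}
def K(n):
    p=P[n]; f=192/np.tan(np.radians(p["fovy"]/2)); return f,p["cx"],p["cy"],np.array(p["eye"]),R.from_euler('xyz',p["orientation"],degrees=True).as_matrix()
def bp(n,u,v,z):
    f,cx,cy,e,M=K(n); d=M@np.array([(u-cx)/f,(v-cy)/f,1]); return (e+d*(z-e[2])/d[2])
def pj(n,X):
    f,cx,cy,e,M=K(n); c=(np.atleast_2d(X)-e)@M; return np.c_[f*c[:,0]/c[:,2]+cx,f*c[:,1]/c[:,2]+cy]
def crop(n,u0,v0,w,h,s,name,im=None):
    if im is None: im=cv2.imread(f"pics/{n}0.png")
    c=cv2.resize(im[v0:v0+h,u0:u0+w],None,fx=s,fy=s,interpolation=cv2.INTER_CUBIC)
    for k in range(0,w,10):
        cv2.putText(c,str(u0+k),(k*s,8),0,.3,(0,255,255),1); cv2.line(c,(k*s,10),(k*s,14),(0,255,255),1)
    for k in range(0,h,10):
        cv2.putText(c,str(v0+k),(0,k*s+4),0,.3,(0,255,255),1)
    cv2.imwrite("pics/"+name,c)
E
python3 - <<'E'
from h import *
crop("top",340,165,70,70,8,"c_pile_top.png")
crop("scene",100,210,100,80,8,"c_pile_sc.png")
crop("top",150,145,190,95,4,"c_trays_top.png")
crop("scene",190,130,190,150,4,"c_trays_sc.png")
print(bp("top",278,335,0),bp("scene",180,116,0), bp("top",174,145,.05),bp("scene",373,200,.05))
E
```

```text
[ 0.00300936 -0.00598973  0.        ] [ 0.01020795 -0.00314463  0.        ] [0.69336512 0.35502379 0.05      ] [0.69241458 0.36409351 0.05      ]
```

View pics/c_pile_top.png

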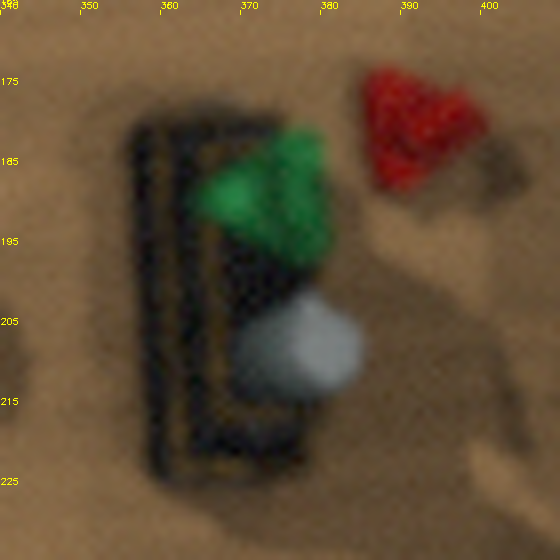

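View pics/c_pile_sc.png

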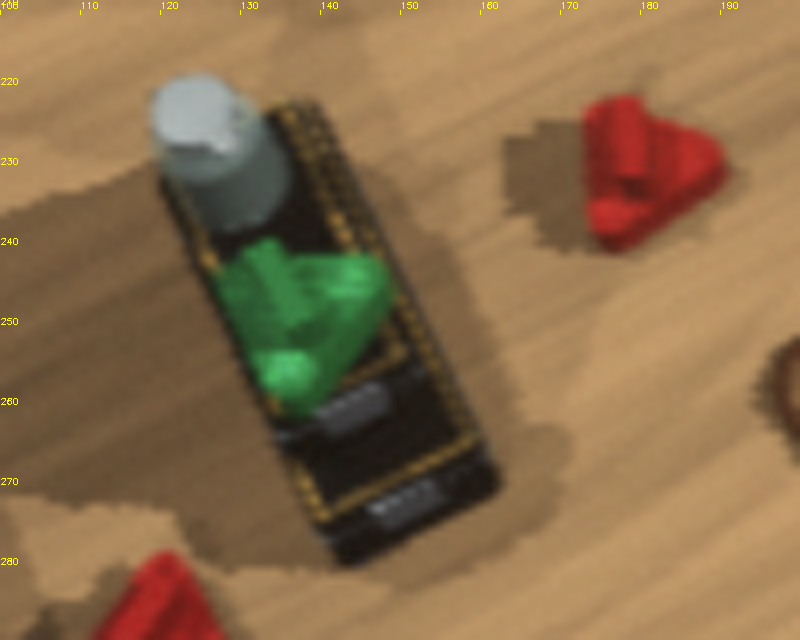

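View pics/c_trays_top.png

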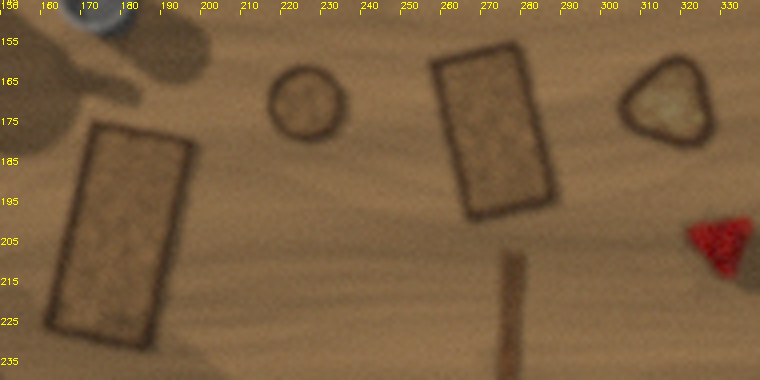

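View pics/c_trays_sc.png

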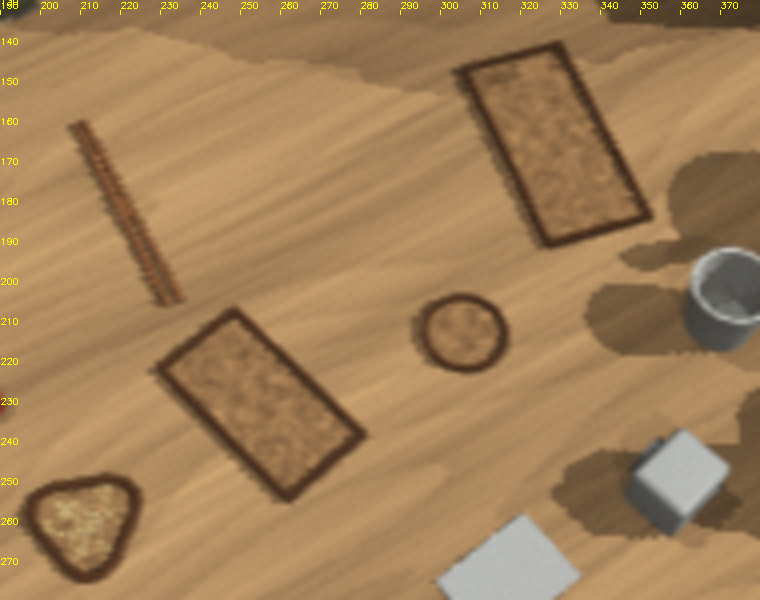

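```bash
cat > fit.py <<'E'
from h import *
from scipy.optimize import least_squares
def rect(L,W,z): return np.array([[L/2,W/2,z],[L/2,-W/2,z],[-L/2,-W/2,z],[-L/2,W/2,z]])
def tf(p,X): 
    c,s=np.cos(p[2]),np.sin(p[2]); X=np.atleast_2d(X); return np.c_[p[0]+c*X[:,0]-s*X[:,1],p[1]+s*X[:,0]+c*X[:,1],X[:,2]]
def fit(obs,p0):
    def r(p): return np.concatenate([(pj(n,tf(p,X))[0]-uv) for n,X,uv in obs])
    s=least_squares(r,p0); return s.x, s.fun.reshape(-1,2)
E
python3 - <<'E'
from fit import *
out={}
# corner order: (+x,+y),(+x,-y),(-x,-y),(-x,+y)
def go(nm,X,top,sc,p0):
    obs=[("top",x,t) for x,t in zip(X,top)]; ob2=[("scene",x,t) for x,t in zip(X,sc)]
    for o in(obs,ob2,obs+ob2):
        p,r=fit(o,p0); print(nm,p[:2].round(4),np.degrees(p[2]).round(2),"rms",np.sqrt((r**2).mean()).round(2))
    print(r.round(1).tolist())
go("long",rect(.2,.098,.006),[(173.2,175.5),(199.2,180.5),(187.8,232.5),(161,226.5)],[(353.2,184.2),(327,192),(303.8,147.5),(329.8,140.2)],[.6,.3,0])
go("short",rect(.156,.086,.006),[(257.8,160.5),(279.5,155.8),(289.2,195.5),(267.5,200.2)],[(281.8,238.8),(262,255.2),(228.8,222.5),(248.8,206.8)],[.6,0,0])
print("round",bp("top",226.9,171,.006),bp("scene",190+463/4,130+333/4,.006))
E
```

```text
long [0.4806 0.341 ] -12.81 rms 0.49
long [0.4862 0.3446] -11.92 rms 0.31
long [0.4836 0.3431] -12.31 rms 0.79
[[-0.3, -1.1], [-1.0, -1.4], [-1.0, -0.9], [-0.0, 0.2], [-0.9, -0.3], [-1.1, -0.4], [-0.1, -0.7], [-1.1, -0.0]]
short [ 0.567  -0.0092] 11.35 rms 0.27
short [ 0.5742 -0.0052] 11.84 rms 0.23
short [ 0.5711 -0.0068] 11.64 rms 0.88
[[-0.9, -0.8], [-0.5, -1.3], [-0.3, -1.3], [-1.0, -0.8], [-0.9, -0.8], [-1.2, -0.0], [-0.8, -0.8], [-0.9, -0.7]]
round [0.59856489 0.16541131 0.006     ] [0.6050591  0.16864564 0.006     ]
```

```bash
cat > tray.py <<'E'
from fit import *
S=-0.42
def go(nm,X,top,sc,p0):
    obs=[("top",x,np.array(t)+S) for x,t in zip(X,top)]; ob2=[("scene",x,np.array(t)+S) for x,t in zip(X,sc)]
    for o in(obs,ob2,obs+ob2):
        p,r=fit(o,p0); print(nm,p[:2].round(4),np.degrees(p[2]).round(2),"rms",np.sqrt((r**2).mean()).round(2))
    return p
E
python3 - <<'E'
from tray import *
go("long",rect(.2,.098,.007),[(173.2,175.5),(199.2,180.5),(187.8,232.5),(161,226.5)],[(353.2,184.2),(327,192),(303.8,147.5),(329.8,140.2)],[.6,.3,0])
go("short",rect(.156,.086,.007),[(257.8,160.5),(279.5,155.8),(289.2,195.5),(267.5,200.2)],[(281.8,238.8),(262,255.2),(228.8,222.5),(248.8,206.8)],[.6,0,0])
print("round",bp("top",226.9+S,171+S,.007),bp("scene",190+463/4+S,130+333/4+S,.007))
# triangle: overlay
def tri(a,rc,z,corner):  # a inradius, rounded corner distance rc
    # triangle vertices at 2a; rounded radius r: vertex dist of arc center d=2a-2r ; rc=d+r=2a-r
    r=2*a-rc; d=2*(a-r); pts=[]
    for k in range(3):
        th=np.radians(90+120*k); 
        for t in np.linspace(-60,60,9): 
            q=th+np.radians(t); pts.append([d*np.cos(th)+r*np.cos(q),d*np.sin(th)+r*np.sin(q),z])
    return np.array(pts)
np.save("tri_out.npy",tri(.0365,.049,.008,0)); np.save("tri_in.npy",tri(.0285,.041,.008,0))
for n,u0,v0,w,h in(("top",295,150,45,42),("scene",190,240,45,42)):
    crop(n,u0,v0,w,h,14,f"c_tri_{n}.png")
# darkness segmentation
for n,u0,v0,w,h in(("top",295,150,40,38),("scene",190,240,42,42)):
    im=cv2.imread(f"pics/{n}0.png")[v0:v0+h,u0:u0+w]; g=cv2.GaussianBlur(im,(3,3),0).max(2)
    t,m=cv2.threshold(g,0,255,cv2.THRESH_BINARY_INV+cv2.THRESH_OTSU)
    cs,_=cv2.findContours(m,cv2.RETR_EXTERNAL,cv2.CHAIN_APPROX_NONE); c=max(cs,key=cv2.contourArea)
    M=cv2.moments(c); u,v=M['m10']/M['m00']+u0,M['m01']/M['m00']+v0
    print(n,t,len(cs),cv2.contourArea(c),u,v,bp(n,u,v,.007))
E
```

```text
long [0.4821 0.3423] -12.8 rms 0.5
long [0.4845 0.3439] -11.9 rms 0.31
long [0.4834 0.3432] -12.33 rms 0.52
short [ 0.5684 -0.0077] 11.35 rms 0.28
short [ 0.5727 -0.0058] 11.85 rms 0.23
short [ 0.5708 -0.0065] 11.63 rms 0.54
round [0.60001967 0.16687046 0.007     ] [0.60347014 0.16794587 0.007     ]
top 113.0 1 428.0 317.1214953271028 170.93029595015577 [ 0.58800549 -0.17398581  0.007     ]
scene 143.0 1 601.0 210.2820299500832 260.41541874653353 [ 0.59274629 -0.1747672   0.007     ]
```

View pics/c_tri_top.png

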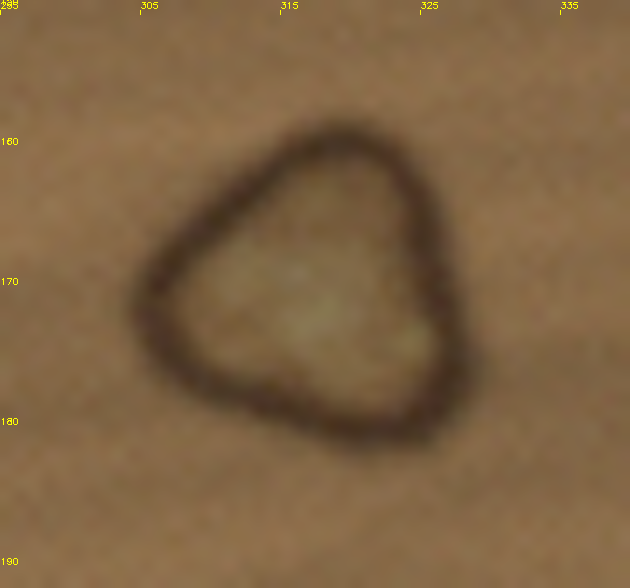

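View pics/c_tri_scene.png

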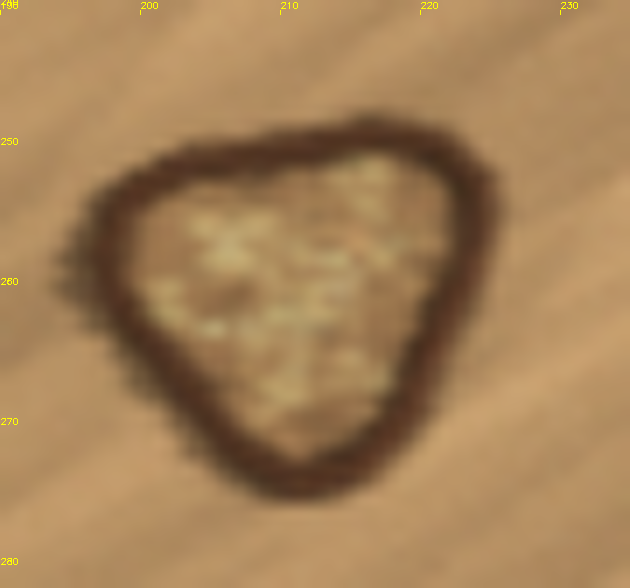

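```bash
cat > dark.py <<'E'
from fit import *
from scipy.optimize import minimize
from scipy.ndimage import map_coordinates, gaussian_filter
def dens(P,n=12):
    Q=np.vstack([P,P[:1]]); return np.vstack([Q[i]+(Q[i+1]-Q[i])*np.linspace(0,1,n,endpoint=False)[:,None] for i in range(len(P))])
def tri(a,rc,z):
    r=2*a-rc; d=2*(a-r); pts=[]
    for k in range(3):
        th=np.radians(90+120*k)
        for t in np.linspace(-60,60,9):
            q=th+np.radians(t); pts.append([d*np.cos(th)+r*np.cos(q),d*np.sin(th)+r*np.sin(q),z])
    return np.array(pts)
G={n:gaussian_filter(cv2.imread(f"pics/{n}0.png").max(2).astype(float),.7) for n in("scene","top")}
def dfit(P,p0,cams=("top","scene"),sc=100):
    D=dens(P)
    def f(q):
        p=[q[0]/sc,q[1]/sc,q[2]/10]; s=0
        for n in cams:
            uv=pj(n,tf(p,D)); s+=map_coordinates(G[n],[uv[:,1],uv[:,0]],order=1).mean()
        return s
    x0=np.array([p0[0]*sc,p0[1]*sc,p0[2]*10]); best=None
    for da in(-1.5,0,1.5):
        r=minimize(f,x0+[0,0,da],method="Nelder-Mead",options=dict(initial_simplex=(x0+[0,0,da])+np.array([[0,0,0],[.6,0,0],[0,.6,0],[0,0,1]])))
        if best is None or r.fun<best.fun: best=r
    return np.array([best.x[0]/sc,best.x[1]/sc,best.x[2]/10]),best.fun
E
python3 - <<'E'
from dark import *
a=np.linspace(0,2*np.pi,24,endpoint=False)
T={"long":(rect(.195,.093,.008),[.483,.343,-.21]),"short":(rect(.151,.081,.008),[.571,-.006,.2]),
"round":(np.c_[.0335*np.cos(a),.0335*np.sin(a),0*a+.008],[.601,.167,0]),"tri":(tri(.0325,.045,.008),[.59,-.174,0])}
for k,(P,p0) in T.items():
    for c in(("top",),("scene",),("top","scene")):
        b=None
        for off in ((-.7,-.35,0,.35,.7,1.05) if k=="tri" else (0,)):
            p,f=dfit(P,[p0[0],p0[1],p0[2]+off],c)
            if b is None or f<b[1]: b=(p,f)
        p,f=b; print(k,c,p[:2].round(4),np.degrees(p[2]).round(1),f.round(1))
E
```

```text
long ('top',) [0.4808 0.3423] -13.2 81.1
long ('scene',) [0.4852 0.3426] -12.8 85.5
long ('top', 'scene') [0.4835 0.3424] -13.1 170.4
short ('top',) [ 0.5685 -0.0073] 11.9 85.3
short ('scene',) [ 0.5725 -0.0075] 11.3 90.8
short ('top', 'scene') [ 0.5713 -0.0074] 11.5 179.2
round ('top',) [0.5998 0.1677] 4.4 88.7
round ('scene',) [0.6035 0.1672] 13.6 96.4
round ('top', 'scene') [0.6023 0.1673] 8.7 188.4
tri ('top',) [ 0.5885 -0.174 ] 9.6 83.5
tri ('scene',) [ 0.5923 -0.1744] 10.3 91.6
tri ('top', 'scene') [ 0.5914 -0.1744] 9.6 178.0
```

```bash
cat > pile.py <<'E'
from fit import *
S=-.42
def box(L,W,z0,z1): return np.vstack([rect(L,W,z0),rect(L,W,z1)])
def wire(im,n,p,B,col,s,u0,v0):
    q=((pj(n,tf(p,B))-[u0,v0]+.5)*s-.5).astype(int)
    for a,b in [(0,1),(1,2),(2,3),(3,0),(4,5),(5,6),(6,7),(7,4),(0,4),(1,5),(2,6),(3,7)]: cv2.line(im,tuple(map(int,q[a])),tuple(map(int,q[b])),col,1,cv2.LINE_AA)
def over(items,tag,tr=(("top",340,165,70,70,8),("scene",100,210,80,80,8))):
    o=[]
    for n,u0,v0,w,h,s in tr:
        im=cv2.imread(f"pics/{n}0.png")[v0:v0+h,u0:u0+w]; im=cv2.resize(im,None,fx=s,fy=s,interpolation=cv2.INTER_CUBIC)
        im=cv2.convertScaleAbs(im,alpha=1.6,beta=10)
        for f in items: f(im,n,s,u0,v0)
        cv2.imwrite(f"pics/{tag}_{n}.png",im)
E
python3 - <<'E'
from pile import *
L=rect(.168,.066,0);Lt=rect(.168,.066,.05)
obs=[("top",L[0],np.array((356.9,180.6))+S),("top",L[3],np.array((359.4,225.2))+S),
("scene",L[0],np.array((162.5,270.6))+S),("scene",L[1],np.array((143,280.6))+S),("scene",Lt[3],np.array((138.8,222.5))+S)]
p,r=fit(obs,[.5,-.3,0]);print(p,np.degrees(p[2]),r.round(1).tolist())
over([lambda im,n,s,u,v:wire(im,n,p,box(.168,.066,0,.05),(0,0,255),s,u,v),lambda im,n,s,u,v:wire(im,n,p,box(.124,.054,.05,.094),(255,255,0),s,u,v)],"o1")
E
```

```text
[ 0.46322989 -0.34713716 -0.0034248 ] -0.19622651252051024 [[-1.6, 0.6], [-1.2, 0.9], [0.3, 1.1], [-0.7, 1.8], [-1.1, -1.1]]
```

View pics/o1_top.png

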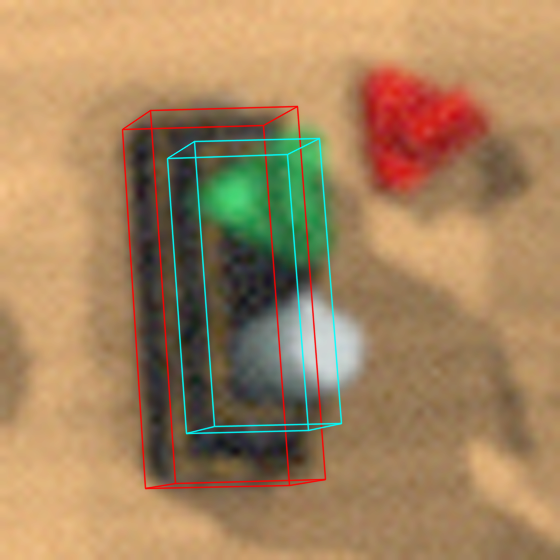

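View pics/o1_scene.png

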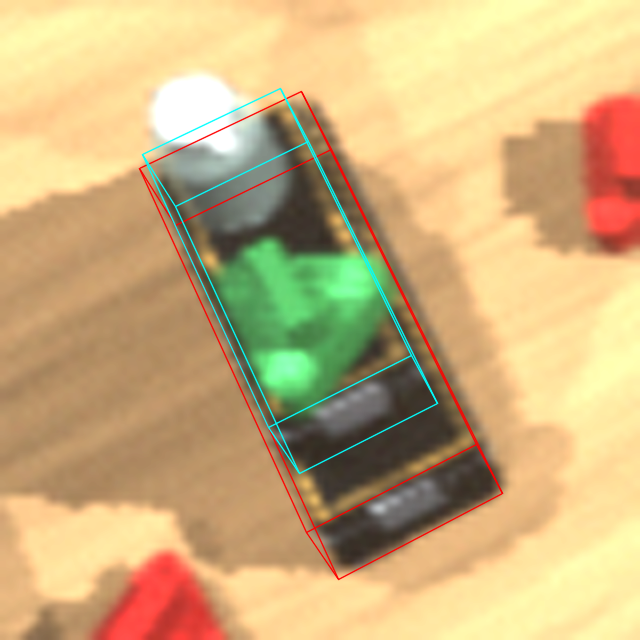

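```bash
python3 - <<'E'
from pile import *
p=np.array([.4632,-.3471,-.003]); X=tf(p,[[0,0,.025]])[0]
for n,d in(("top",(10/8,-6/8)),("scene",(1,-1))):
    u=pj(n,X)[0]+d; print(n,bp(n,*u,.025)-X)
B=box(.168,.066,0,.05);b=box(.124,.054,.05,.094)
pt=np.array([.4632,-.3471,-.003]);pt[:2]+=(bp("top",*(pj("top",X)[0]+(1.25,-.75)),.025)-X)[:2]
ps=np.array([.4632,-.3471,-.003]);ps[:2]+=(bp("scene",*(pj("scene",X)[0]+(1,-1)),.025)-X)[:2]
print(pt,ps)
over([lambda im,n,s,u,v:wire(im,n,pt if n=="top" else ps,B,(0,0,255),s,u,v),lambda im,n,s,u,v:wire(im,n,pt if n=="top" else ps,b,(255,255,0),s,u,v)],"o2")
E
```

```text
top [ 2.61306886e-03 -4.74481703e-03 -9.02056208e-17]
scene [-1.52389523e-03  3.87129525e-03 -9.02056208e-17]
[ 0.46581307 -0.35184482 -0.003     ] [ 0.4616761 -0.3432287 -0.003    ]
```

View pics/o2_top.png

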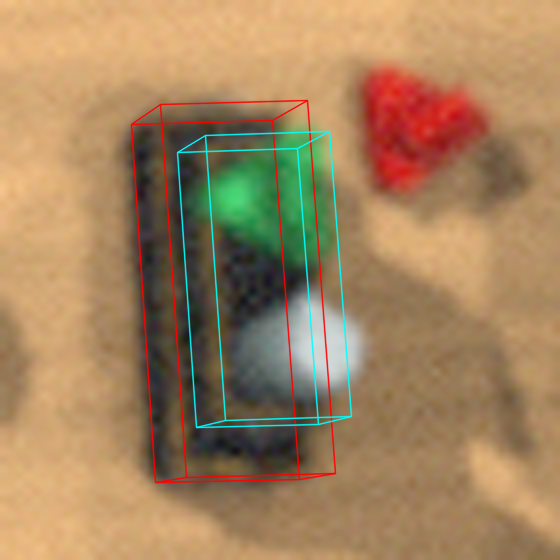

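View pics/o2_scene.png

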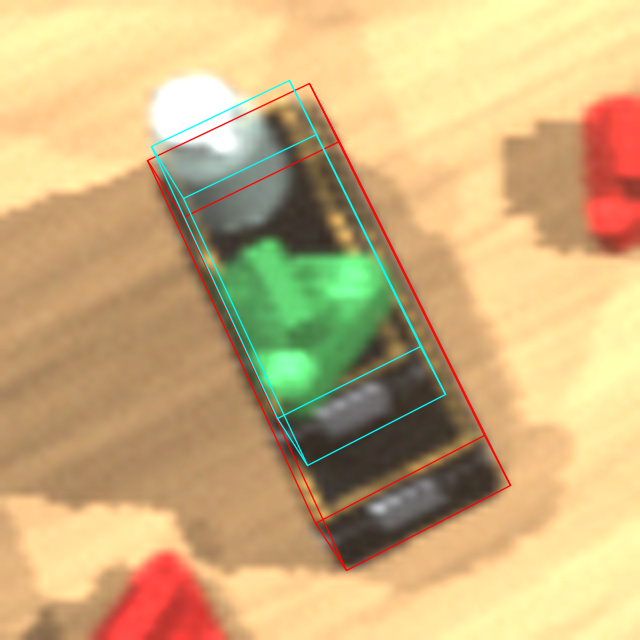

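```bash
python3 - <<'E'
import cv2,numpy as np
for n,u0,v0,w,h,s in (("top",350,175,40,55,11),("scene",112,212,56,74,8)):
    im=cv2.imread(f"pics/{n}0.png")[v0:v0+h,u0:u0+w]
    im=(255*(im/255.)**.55).astype(np.uint8)
    im=cv2.resize(im,None,fx=s,fy=s,interpolation=cv2.INTER_NEAREST)
    for k in range(0,w,5): cv2.putText(im,str(u0+k),(k*s,8),0,.3,(0,0,255))
    for k in range(0,h,5): cv2.putText(im,str(v0+k),(0,k*s+8),0,.3,(0,0,255))
    cv2.imwrite(f"pics/g_{n}.png",im)
E
```

```text
(no output)
```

View pics/g_top.png

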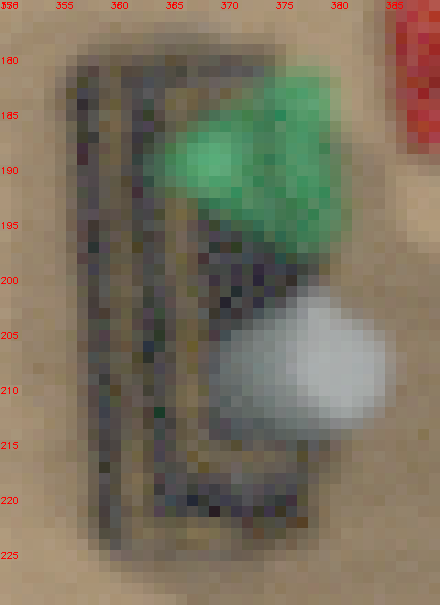

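View pics/g_scene.png

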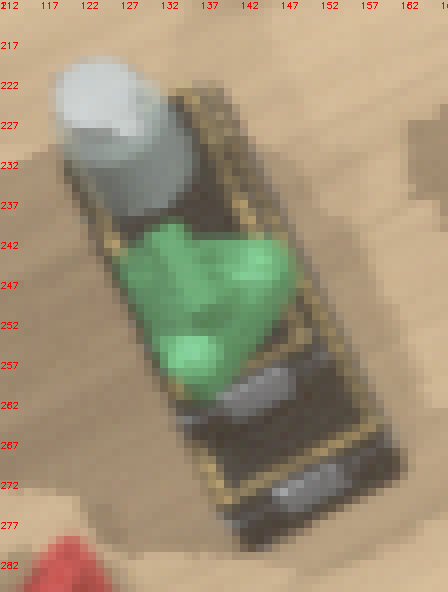

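```bash
python3 - <<'E'
from pile import *
print("cap",bp("top",380.3,207.5,.152),bp("scene",123.2,223,.152))
def tri2(a,b):
    A=[];bb=[]
    for n,uv in(("top",a),("scene",b)):
        f,cx,cy,e,M=K(n); d=M@np.array([(uv[0]-cx)/f,(uv[1]-cy)/f,1]); d/=np.linalg.norm(d); Q=np.eye(3)-np.outer(d,d); A.append(Q);bb.append(Q@e)
    return np.linalg.lstsq(np.vstack(A),np.hstack(bb),rcond=None)[0]
print(tri2((380.3,207.5),(123.2,223)))
# gold corners
print("large gold near-left",tri2((361,224),(137.5,223)),bp("top",361,224,.05),bp("scene",137.5,222.5,.05))
print("large gold far +y scene",bp("scene",158.5,264,.05),"far -y",bp("scene",139,273,.05))
print("large top far+y",bp("top",359,180,.05))
print("small gold near-left top",bp("top",366.5,216,.094),"far-left",bp("top",365,183.5,.094))
print("small scene far+y",bp("scene",149.8,253,.094),"far-y",bp("scene",133.5,260.5,.094),"near+y",bp("scene",134.5,223.5,.094))
# mould corners z=.114 scene & red ones
print("mould",bp("scene",145.5,244,.114),bp("scene",137,259,.114),bp("scene",128.5,247,.114))
print("mould top",bp("top",364.8,189,.114),bp("top",377,182,.114),bp("top",378,196,.114))
E
```

```text
cap [ 0.43033743 -0.35061509  0.152     ] [ 0.42776029 -0.34980059  0.152     ]
[ 0.42998977 -0.34955875  0.15546824]
large gold near-left [ 0.38276688 -0.31510881  0.04313924] [ 0.38287215 -0.31212314  0.05      ] [ 0.38472469 -0.31540487  0.05      ]
large gold far +y scene [ 0.54332049 -0.31467597  0.05      ] far -y [ 0.54011158 -0.37411404  0.05      ]
large top far+y [ 0.54125696 -0.31617353  0.05      ]
small gold near-left top [ 0.40770686 -0.32065565  0.094     ] far-left [ 0.52074561 -0.32374459  0.094     ]
small scene far+y [ 0.52066356 -0.32222666  0.094     ] far-y [ 0.51842691 -0.3706897   0.094     ] near+y [ 0.4100628 -0.3239998  0.094    ]
mould [ 0.49916255 -0.32157094  0.114     ] [ 0.52940794 -0.35952145  0.114     ] [ 0.4833805  -0.36633283  0.114     ]
mould top [ 0.49856134 -0.31574018  0.114     ] [ 0.52147748 -0.35905282  0.114     ] [ 0.47315162 -0.35868734  0.114     ]
```

The close crops confirm the pile: cruet cap at top (380,208) and scene (123,223), green mould beside it, and gold-lined black tiers. Both cameras agree to about 4 mm:
- Cruet (0.429,-0.350)
- Mould (0.501,-0.347)
- Small tier (0.464,-0.347)
- Large tier (0.463,-0.345)

Pile yaw is about 0. Moving above it.

Emit:
{"op": "step_arm", "data": {
  "series": [
    {"x": 0.02,"y": -0.04,"z": 0.02,"az": -7},
    {"x": 0.04,"y": -0.08,"z": 0.04,"az": -14},
    {"x": 0.06,"y": -0.12,"z": 0.05,"az": -21},
    {"x": 0.085,"y": -0.16,"z": 0.06,"az": -28},
    {"x": 0.11,"y": -0.2,"z": 0.07,"az": -35},
    {"x": 0.135,"y": -0.24,"z": 0.08,"az": -42},
    {"x": 0.16,"y": -0.28,"z": 0.08,"az": -49},
    {"x": 0.185,"y": -0.32,"z": 0.08,"az": -56},
    {"x": 0.21,"y": -0.36,"z": 0.08,"az": -63},
    {"x": 0.23,"y": -0.4,"z": 0.08,"az": -70},
    {"x": 0.25,"y": -0.44,"z": 0.08,"az": -77},
    {"x": 0.262,"y": -0.48,"z": 0.08,"az": -80}
  ]
}}

```text
invalid input
```

Emit:
{"op": "step_arm", "data": {
  "series": [
    {"x": 0.0,"y": -0.04,"z": 0,"az": -7},
    {"x": 0,"y": -0.08,"z": 0,"az": -14},
    {"x": 0,"y": -0.12,"z": 0,"az": -21},
    {"x": -0.01,"y": -0.16,"z": 0,"az": -28},
    {"x": -0.02,"y": -0.2,"z": 0,"az": -35},
    {"x": -0.03,"y": -0.24,"z": 0,"az": -42},
    {"x": -0.04,"y": -0.28,"z": 0,"az": -49},
    {"x": -0.05,"y": -0.32,"z": 0,"az": -56},
    {"x": -0.06,"y": -0.36,"z": -0.01,"az": -63},
    {"x": -0.07,"y": -0.4,"z": -0.02,"az": -70},
    {"x": -0.08,"y": -0.44,"z": -0.04,"az": -75},
    {"x": -0.09,"y": -0.467,"z": -0.06,"az": -76.7}
  ]
}}

```text
invalid input
```

```bash
cat > look.py <<'E'
import sys
from h import *
tag=sys.argv[1]
for n in("top","scene"):
    im=vision.read_camera(n)[:,:,::-1]; cv2.imwrite(f"pics/{n}_{tag}.png",im)
o=status.get_obs(); print(o["time_s"],o["tool_pos"].round(4),o["tool_rot"].round(2),o["qpos"].round(1),o["force"].round(1),round(o["grip_width"],4))
E
python3 look.py a
```

```text
0.2 [0.2577 0.5964 0.2299] [-1.7994e+02  1.0000e-02  1.5664e+02] [-65.8  18.4  -4.   83.1   1.3  78.5  -3.3] [-0.4  0.7 -0.3] 0.0868
```

Emit:
{"op": "step_arm", "data": {
  "series": [
    {"ax": 0,"ay": 0,"az": -7,"x": 0.02,"y": -0.04,"z": 0.02,"claw": 100},
    {"ax": 0,"ay": 0,"az": -14,"x": 0.04,"y": -0.08,"z": 0.04,"claw": 100},
    {"ax": 0,"ay": 0,"az": -21,"x": 0.06,"y": -0.12,"z": 0.05,"claw": 100},
    {"ax": 0,"ay": 0,"az": -28,"x": 0.085,"y": -0.16,"z": 0.06,"claw": 100},
    {"ax": 0,"ay": 0,"az": -35,"x": 0.11,"y": -0.2,"z": 0.07,"claw": 100},
    {"ax": 0,"ay": 0,"az": -42,"x": 0.135,"y": -0.24,"z": 0.08,"claw": 100},
    {"ax": 0,"ay": 0,"az": -49,"x": 0.16,"y": -0.28,"z": 0.08,"claw": 100},
    {"ax": 0,"ay": 0,"az": -56,"x": 0.185,"y": -0.32,"z": 0.08,"claw": 100},
    {"ax": 0,"ay": 0,"az": -63,"x": 0.21,"y": -0.36,"z": 0.08,"claw": 100},
    {"ax": 0,"ay": 0,"az": -70,"x": 0.23,"y": -0.4,"z": 0.08,"claw": 100},
    {"ax": 0,"ay": 0,"az": -77,"x": 0.25,"y": -0.44,"z": 0.08,"claw": 100},
    {"ax": 0,"ay": 0,"az": -80,"x": 0.262,"y": -0.48,"z": 0.08,"claw": 100}
  ]
}}

```text
time_s: 1.4
tool_pos: [0.5207, 0.1147, 0.3104]
tool_rot: [180.0, 0.0, 76.4]
force: [0.1, 0.4, 0.2]
grip_width: 0.0876
```

Emit:
{"op": "step_arm", "data": {
  "series": [
    {"ax": 0,"ay": 0,"az": -7,"x": 0,"y": -0.04,"z": 0,"claw": 100},
    {"ax": 0,"ay": 0,"az": -14,"x": 0,"y": -0.08,"z": 0,"claw": 100},
    {"ax": 0,"ay": 0,"az": -21,"x": 0,"y": -0.12,"z": 0,"claw": 100},
    {"ax": 0,"ay": 0,"az": -28,"x": -0.01,"y": -0.16,"z": 0,"claw": 100},
    {"ax": 0,"ay": 0,"az": -35,"x": -0.02,"y": -0.2,"z": 0,"claw": 100},
    {"ax": 0,"ay": 0,"az": -42,"x": -0.03,"y": -0.24,"z": 0,"claw": 100},
    {"ax": 0,"ay": 0,"az": -49,"x": -0.04,"y": -0.28,"z": 0,"claw": 100},
    {"ax": 0,"ay": 0,"az": -56,"x": -0.05,"y": -0.32,"z": 0,"claw": 100},
    {"ax": 0,"ay": 0,"az": -63,"x": -0.06,"y": -0.36,"z": -0.01,"claw": 100},
    {"ax": 0,"ay": 0,"az": -70,"x": -0.07,"y": -0.4,"z": -0.02,"claw": 100},
    {"ax": 0,"ay": 0,"az": -75,"x": -0.08,"y": -0.44,"z": -0.04,"claw": 100},
    {"ax": 0,"ay": 0,"az": -76.6,"x": -0.091,"y": -0.467,"z": -0.06,"claw": 100}
  ]
}}

```text
time_s: 2.6
tool_pos: [0.4277, -0.3533, 0.2504]
tool_rot: [179.9, -0.1, -0.2]
force: [2.0, 0.1, -0.7]
grip_width: 0.0874
```

```bash
python3 look.py b; python3 - <<'E'
from h import *
o=status.get_obs();p=o["tool_pos"]
for n,w in(("top",(330,150,100,95,6)),("scene",(70,150,120,130,5))):
    im=cv2.imread(f"pics/{n}_b.png"); 
    crop(n,*w,f"cb_{n}.png",im)
    print(n,pj(n,p),pj(n,p+[0,0,-.008+.02]))
E
```

```text
2.7 [ 0.4242 -0.3541  0.2482] [179.97   0.31  -0.47] [ -9.2   7.7  50.9  97.1  -5.8  78.4 -47.9] [-1.2 -0.5  0.9] 0.0871
top [[392.16913998 206.33936773]] [[393.63773761 205.92574893]]
scene [[111.28573217 205.73725532]] [[109.92894218 203.43773635]]
```

View pics/cb_top.png

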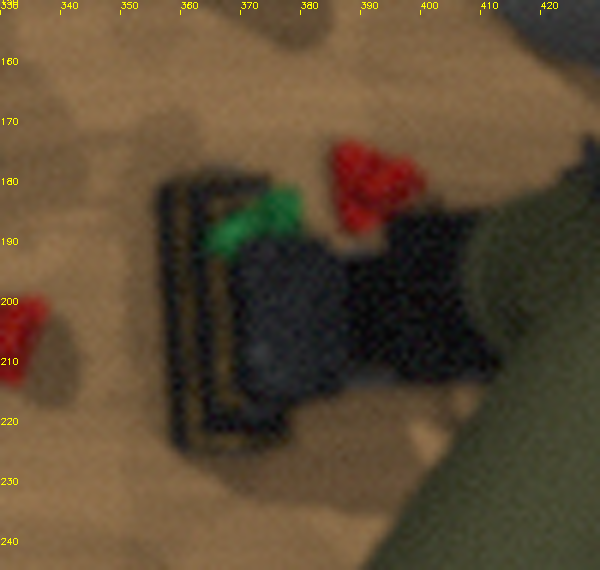

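View pics/cb_scene.png

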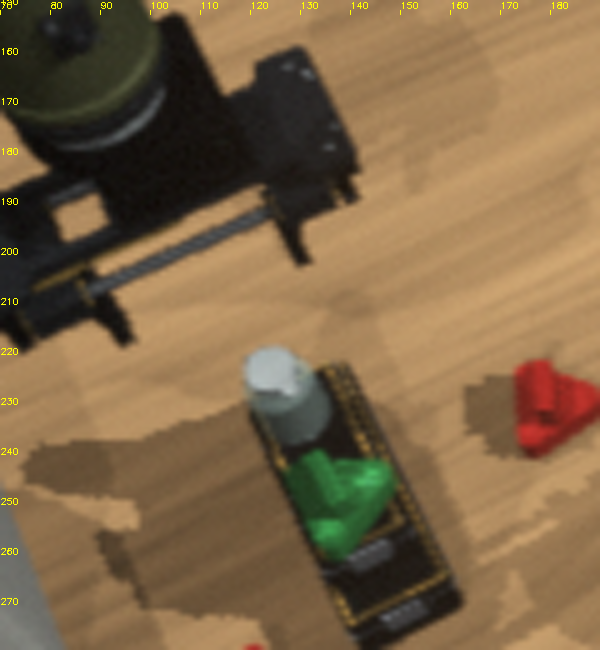

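Fingers straddle the cruet, with the scene tips at (130,202) and (95,219). Both tips match the projected TCP. Descending.

Emit:
{"op": "step_arm", "data": {
  "series": [
    {"ax": 0,"ay": 0,"az": 0,"x": 0,"y": 0,"z": -0.02,"claw": 100},
    {"ax": 0,"ay": 0,"az": 0,"x": 0,"y": 0,"z": -0.04,"claw": 100},
    {"ax": 0,"ay": 0,"az": 0,"x": 0,"y": 0,"z": -0.06,"claw": 100},
    {"ax": 0,"ay": 0,"az": 0,"x": 0,"y": 0,"z": -0.075,"claw": 100},
    {"ax": 0,"ay": 0,"az": 0,"x": 0,"y": 0,"z": -0.085,"claw": 100},
    {"ax": 0,"ay": 0,"az": 0,"x": 0,"y": 0,"z": -0.085,"claw": 100}
  ]
}}

```text
time_s: 3.3
tool_pos: [0.4285, -0.3494, 0.1645]
tool_rot: [-179.9, 0.1, 0.1]
force: [-0.2, -0.0, 0.9]
grip_width: 0.0871
```

```bash
python3 look.py c; python3 - <<'E'
from h import *
for n,w in(("scene",(70,170,100,110,6)),):
    crop(n,*w,f"cc_{n}.png",cv2.imread(f"pics/{n}_c.png"))
E
```

```text
3.4 [ 0.4292 -0.3504  0.1662] [ 1.7997e+02 -3.0000e-02  5.0000e-02] [ -7.8  11.9  50.  103.4  -9.7  69.2 -44.9] [ 0.1 -1.1  0. ] 0.0871
```

View pics/cc_scene.png

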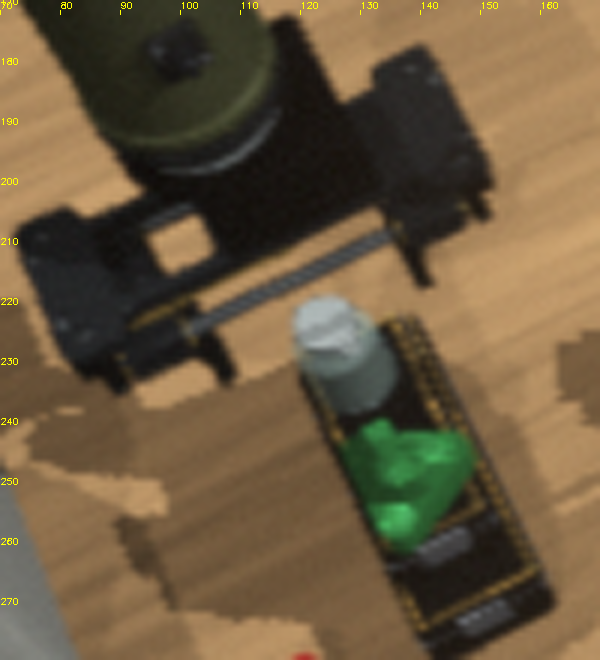

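Tips at (107,233) and (141,217) straddle the cap at (123,223). Going down and closing.

Emit:
{"op": "step_arm", "data": {
  "series": [
    {"ax": 0,"ay": 0,"az": 0,"x": 0,"y": 0,"z": -0.015,"claw": 100},
    {"ax": 0,"ay": 0,"az": 0,"x": 0,"y": 0,"z": -0.03,"claw": 100},
    {"ax": 0,"ay": 0,"az": 0,"x": 0,"y": 0,"z": -0.045,"claw": 100},
    {"ax": 0,"ay": 0,"az": 0,"x": 0,"y": 0,"z": -0.051,"claw": 70},
    {"ax": 0,"ay": 0,"az": 0,"x": 0,"y": 0,"z": -0.051,"claw": 55},
    {"ax": 0,"ay": 0,"az": 0,"x": 0,"y": 0,"z": -0.051,"claw": 45},
    {"ax": 0,"ay": 0,"az": 0,"x": 0,"y": 0,"z": -0.051,"claw": 35},
    {"ax": 0,"ay": 0,"az": 0,"x": 0,"y": 0,"z": -0.051,"claw": 30},
    {"ax": 0,"ay": 0,"az": 0,"x": 0,"y": 0,"z": -0.051,"claw": 30},
    {"ax": 0,"ay": 0,"az": 0,"x": 0,"y": 0,"z": -0.051,"claw": 30}
  ],
  "squeeze": 15
}}

```text
time_s: 4.4
tool_pos: [0.429, -0.3504, 0.1149]
tool_rot: [180.0, -0.0, 0.0]
force: [0.2, 0.5, 0.9]
grip_width: 0.0391
```

Emit:
{"op": "step_arm", "data": {
  "series": [
    {"ax": 0,"ay": 0,"az": 0,"x": 0,"y": 0,"z": 0.005,"claw": 25},
    {"ax": 0,"ay": 0,"az": 0,"x": 0,"y": 0,"z": 0.015,"claw": 25},
    {"ax": 0,"ay": 0,"az": 0,"x": 0,"y": 0,"z": 0.03,"claw": 25},
    {"ax": 0,"ay": 0,"az": 0,"x": 0,"y": 0,"z": 0.05,"claw": 25},
    {"ax": 0,"ay": 0,"az": 0,"x": 0,"y": 0.005,"z": 0.07,"claw": 25},
    {"ax": 0,"ay": 0,"az": 2,"x": 0.005,"y": 0.02,"z": 0.085,"claw": 25},
    {"ax": 0,"ay": 0,"az": 4,"x": 0.015,"y": 0.04,"z": 0.095,"claw": 25},
    {"ax": 0,"ay": 0,"az": 6,"x": 0.025,"y": 0.065,"z": 0.1,"claw": 25},
    {"ax": 0,"ay": 0,"az": 8,"x": 0.035,"y": 0.095,"z": 0.1,"claw": 25},
    {"ax": 0,"ay": 0,"az": 10,"x": 0.045,"y": 0.125,"z": 0.1,"claw": 25},
    {"ax": 0,"ay": 0,"az": 12,"x": 0.055,"y": 0.155,"z": 0.1,"claw": 25},
    {"ax": 0,"ay": 0,"az": 14,"x": 0.065,"y": 0.185,"z": 0.1,"claw": 25}
  ]
}}

```text
time_s: 5.6
tool_pos: [0.4944, -0.1644, 0.2162]
tool_rot: [180.0, -0.1, 14.1]
force: [0.9, -0.7, -0.8]
grip_width: 0.0394
```

Emit:
{"op": "step_arm", "data": {
  "series": [
    {"ax": 0,"ay": 0,"az": 2,"x": 0.01,"y": 0.03,"z": 0,"claw": 25},
    {"ax": 0,"ay": 0,"az": 4,"x": 0.02,"y": 0.06,"z": 0,"claw": 25},
    {"ax": 0,"ay": 0,"az": 6,"x": 0.03,"y": 0.09,"z": 0,"claw": 25},
    {"ax": 0,"ay": 0,"az": 8,"x": 0.04,"y": 0.12,"z": 0,"claw": 25},
    {"ax": 0,"ay": 0,"az": 10,"x": 0.05,"y": 0.15,"z": 0,"claw": 25},
    {"ax": 0,"ay": 0,"az": 12,"x": 0.06,"y": 0.18,"z": 0,"claw": 25},
    {"ax": 0,"ay": 0,"az": 14,"x": 0.07,"y": 0.21,"z": 0,"claw": 25},
    {"ax": 0,"ay": 0,"az": 16,"x": 0.08,"y": 0.24,"z": 0,"claw": 25},
    {"ax": 0,"ay": 0,"az": 18,"x": 0.09,"y": 0.27,"z": 0,"claw": 25},
    {"ax": 0,"ay": 0,"az": 20,"x": 0.1,"y": 0.3,"z": 0,"claw": 25},
    {"ax": 0,"ay": 0,"az": 20,"x": 0.107,"y": 0.325,"z": 0,"claw": 25},
    {"ax": 0,"ay": 0,"az": 20,"x": 0.108,"y": 0.332,"z": 0,"claw": 25}
  ]
}}

```text
time_s: 6.8
tool_pos: [0.6018, 0.1722, 0.2135]
tool_rot: [-179.9, 0.0, 34.4]
force: [-0.2, 1.1, -1.0]
grip_width: 0.0394
```

```bash
python3 look.py d; python3 - <<'E'
from h import *
for n,w in(("top",(180,130,100,90,6)),("scene",(250,150,100,90,6)),):
    crop(n,*w,f"cd_{n}.png",cv2.imread(f"pics/{n}_d.png"))
E
```

```text
6.9 [0.6016 0.1684 0.2138] [1.7999e+02 9.0000e-02 3.4210e+01] [-39.3  16.6  26.1  89.2  -7.4  76.  -68.2] [-0.3 -1.  -0.8] 0.0395
```

View pics/cd_scene.png

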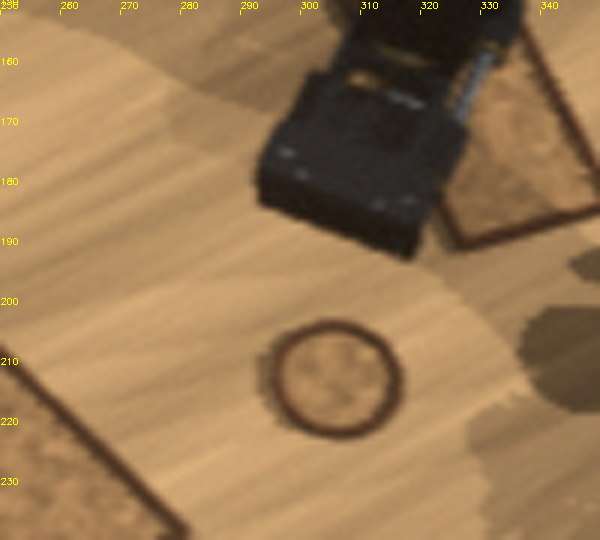

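View pics/scene_d.png

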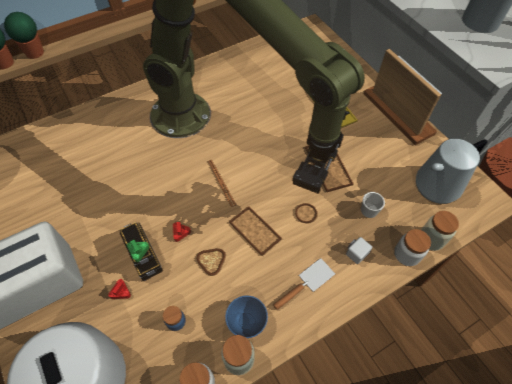

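Emit:
{"op": "step_arm", "data": {
  "series": [
    {"ax": 0,"ay": 0,"az": 0,"x": 0,"y": -0.001,"z": -0.02,"claw": 25},
    {"ax": 0,"ay": 0,"az": 0,"x": 0,"y": -0.001,"z": -0.05,"claw": 25},
    {"ax": 0,"ay": 0,"az": 0,"x": 0,"y": -0.001,"z": -0.08,"claw": 25},
    {"ax": 0,"ay": 0,"az": 0,"x": 0,"y": -0.001,"z": -0.11,"claw": 25},
    {"ax": 0,"ay": 0,"az": 0,"x": 0,"y": -0.001,"z": -0.14,"claw": 25},
    {"ax": 0,"ay": 0,"az": 0,"x": 0,"y": -0.001,"z": -0.16,"claw": 25},
    {"ax": 0,"ay": 0,"az": 0,"x": 0,"y": -0.001,"z": -0.17,"claw": 25},
    {"ax": 0,"ay": 0,"az": 0,"x": 0,"y": -0.001,"z": -0.176,"claw": 25},
    {"ax": 0,"ay": 0,"az": 0,"x": 0,"y": -0.001,"z": -0.18,"claw": 25},
    {"ax": 0,"ay": 0,"az": 0,"x": 0,"y": -0.001,"z": -0.183,"claw": 25},
    {"ax": 0,"ay": 0,"az": 0,"x": 0,"y": -0.001,"z": -0.183,"claw": 25}
  ]
}}

```text
time_s: 8.0
tool_pos: [0.6022, 0.1657, 0.0321]
tool_rot: [180.0, -0.0, 34.0]
force: [0.6, -0.4, -0.7]
grip_width: 0.0397
```

```bash
python3 look.py e; python3 - <<'E'
from h import *
for n,w in(("top",(180,130,100,90,6)),("scene",(265,160,80,80,8)),):
    crop(n,*w,f"ce_{n}.png",cv2.imread(f"pics/{n}_e.png"))
E
```

```text
8.1 [0.6023 0.1659 0.0323] [ 1.7998e+02 -6.0000e-02  3.4040e+01] [-37.1  26.   23.9  99.4 -12.2  57.  -64.6] [ 0.   0.2 -1.7] 0.0395
```

View pics/ce_scene.png

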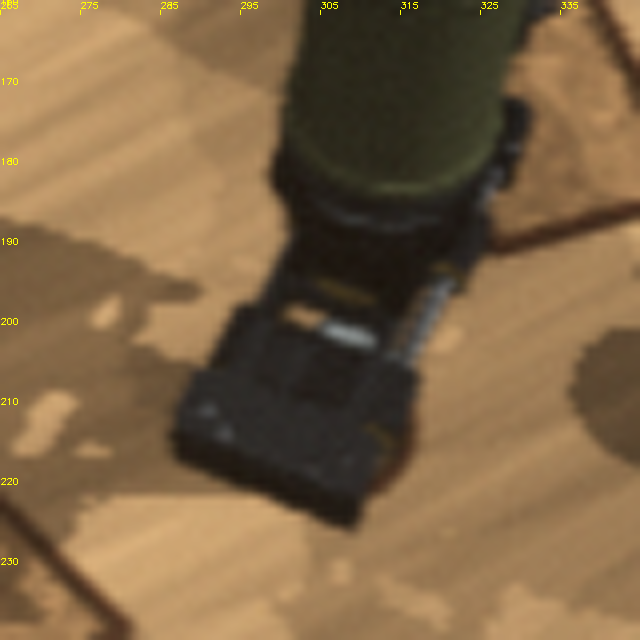

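View pics/ce_top.png

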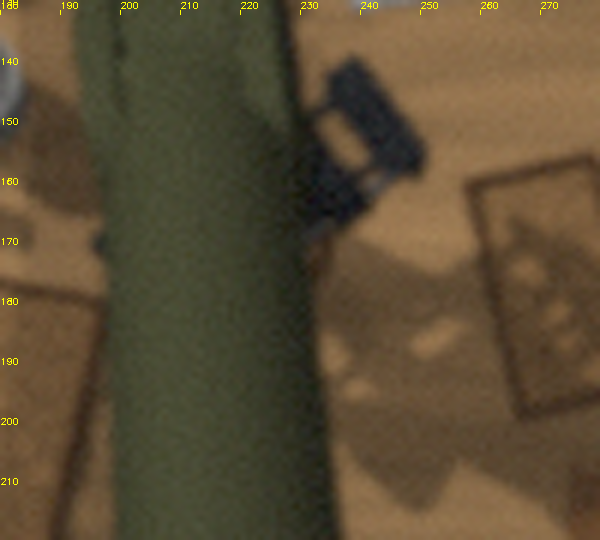

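The gripper hides the cruet, but TCP and grip width are as expected. Lowering to contact.

Emit:
{"op": "step_arm", "data": {
  "series": [
    {"ax": 0,"ay": 0,"az": 0,"x": 0,"y": 0.001,"z": -0.003,"claw": 25},
    {"ax": 0,"ay": 0,"az": 0,"x": 0,"y": 0.001,"z": -0.005,"claw": 25},
    {"ax": 0,"ay": 0,"az": 0,"x": 0,"y": 0.001,"z": -0.007,"claw": 25},
    {"ax": 0,"ay": 0,"az": 0,"x": 0,"y": 0.001,"z": -0.008,"claw": 25},
    {"ax": 0,"ay": 0,"az": 0,"x": 0,"y": 0.001,"z": -0.008,"claw": 25}
  ]
}}

```text
time_s: 8.6
tool_pos: [0.6017, 0.1668, 0.0239]
tool_rot: [-180.0, 0.0, 34.0]
force: [-1.7, 0.3, 2.9]
grip_width: 0.0396
```

Emit:
{"op": "step_arm", "data": {
  "series": [
    {"ax": 0,"ay": 0,"az": 0,"x": 0,"y": 0,"z": -0.0005,"claw": 25},
    {"ax": 0,"ay": 0,"az": 0,"x": 0,"y": 0,"z": -0.0005,"claw": 50},
    {"ax": 0,"ay": 0,"az": 0,"x": 0,"y": 0,"z": -0.0005,"claw": 60},
    {"ax": 0,"ay": 0,"az": 0,"x": 0,"y": 0,"z": -0.0005,"claw": 70},
    {"ax": 0,"ay": 0,"az": 0,"x": 0,"y": 0,"z": -0.0005,"claw": 70},
    {"ax": 0,"ay": 0,"az": 0,"x": 0,"y": 0,"z": 0.015,"claw": 75},
    {"ax": 0,"ay": 0,"az": 0,"x": 0,"y": 0,"z": 0.04,"claw": 80},
    {"ax": 0,"ay": 0,"az": 0,"x": 0,"y": 0,"z": 0.08,"claw": 90},
    {"ax": 0,"ay": 0,"az": 0,"x": 0,"y": 0,"z": 0.12,"claw": 100},
    {"ax": 0,"ay": 0,"az": 0,"x": 0,"y": -0.02,"z": 0.16,"claw": 100},
    {"ax": 0,"ay": 0,"az": -5,"x": 0,"y": -0.06,"z": 0.19,"claw": 100},
    {"ax": 0,"ay": 0,"az": -10,"x": -0.01,"y": -0.1,"z": 0.19,"claw": 100}
  ]
}}

```text
time_s: 9.8
tool_pos: [0.5954, 0.0661, 0.2203]
tool_rot: [179.9, -0.6, 23.9]
force: [0.2, -1.0, 1.3]
grip_width: 0.0869
```

Emit:
{"op": "step_arm", "data": {
  "series": [
    {"ax": 0,"ay": 0,"az": -4,"x": -0.01,"y": -0.045,"z": 0,"claw": 100},
    {"ax": 0,"ay": 0,"az": -8,"x": -0.02,"y": -0.09,"z": 0,"claw": 100},
    {"ax": 0,"ay": 0,"az": -12,"x": -0.03,"y": -0.135,"z": 0,"claw": 100},
    {"ax": 0,"ay": 0,"az": -15,"x": -0.04,"y": -0.18,"z": 0,"claw": 100},
    {"ax": 0,"ay": 0,"az": -18,"x": -0.05,"y": -0.225,"z": 0,"claw": 100},
    {"ax": 0,"ay": 0,"az": -20,"x": -0.06,"y": -0.27,"z": 0,"claw": 100},
    {"ax": 0,"ay": 0,"az": -20,"x": -0.07,"y": -0.315,"z": 0,"claw": 100},
    {"ax": 0,"ay": 0,"az": -20,"x": -0.08,"y": -0.355,"z": 0,"claw": 100},
    {"ax": 0,"ay": 0,"az": -20,"x": -0.088,"y": -0.39,"z": -0.01,"claw": 100},
    {"ax": 0,"ay": 0,"az": -20,"x": -0.091,"y": -0.411,"z": -0.02,"claw": 100},
    {"ax": 0,"ay": 0,"az": -20,"x": -0.091,"y": -0.413,"z": -0.03,"claw": 100},
    {"ax": 0,"ay": 0,"az": -20,"x": -0.091,"y": -0.413,"z": -0.03,"claw": 100}
  ]
}}

```text
time_s: 11.0
tool_pos: [0.5001, -0.3457, 0.1827]
tool_rot: [-179.9, 0.1, 4.0]
force: [-0.0, 0.2, -1.4]
grip_width: 0.087
```

```bash
python3 look.py f; python3 - <<'E'
from h import *
crop("top",200,140,60,60,8,"cf_top.png",cv2.imread("pics/top_f.png"))
crop("scene",80,170,90,110,6,"cf_scene.png",cv2.imread("pics/scene_f.png"))
crop("scene",270,180,70,60,8,"cf_scene2.png",cv2.imread("pics/scene_f.png"))
E
```

```text
11.1 [ 0.5017 -0.3445  0.1838] [-1.7994e+02 -2.0000e-02  4.1600e+00] [ -5.4  18.6  45.9  94.4 -14.   73.  -42.7] [ 0.4 -0.  -0.5] 0.0871
```

View pics/cf_top.png

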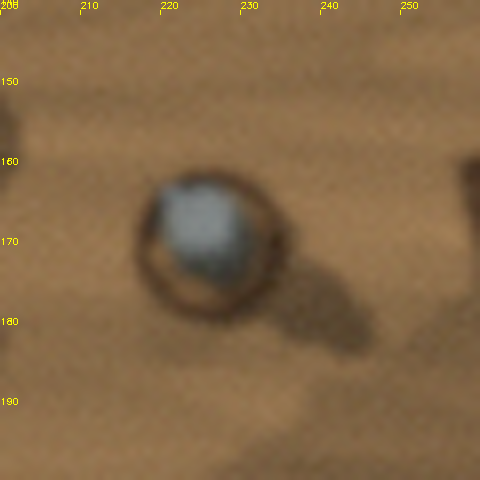

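View pics/cf_scene2.png

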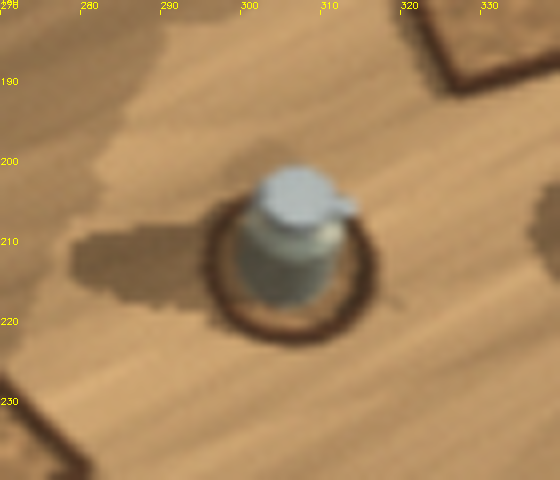

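View pics/cf_scene.png

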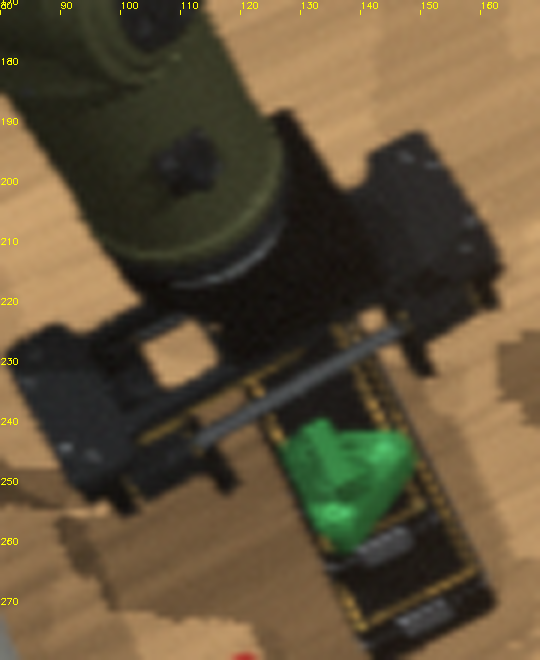

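```bash
python3 - <<'E'
from h import *
print(bp("top",225.0,167,.063),bp("scene",306.6,203.9,.063))
im=cv2.imread("pics/scene_f.png"); im=im[232:270,120:158]; im=(255*(im/255.)**.6).astype(np.uint8)
im=cv2.resize(im,None,fx=15,fy=15,interpolation=cv2.INTER_CUBIC)
for y in (0,6):
  z=.138
# overlay predicted bar top for yaw 4 at (.501,-.347), and triangle at z .114
from fit import tf
from dark import tri
p=[.501,-.347,np.radians(4)]
for X,c in((tri(.0205,.033,.114),(0,0,255)),(np.array([[.018,.006,.138],[.018,-.006,.138],[-.018,-.006,.138],[-.018,.006,.138]]),(255,0,255)),(tri(.0205,.033,.094),(255,255,0))):
    q=((pj("scene",tf(p,X))-[120,232]+.5)*15).astype(np.int32); cv2.polylines(im,[q],True,c,1)
cv2.imwrite("pics/mould_ov.png",im)
im=cv2.imread("pics/top0.png")[172:205,355:390]; im=cv2.resize(im,None,fx=15,fy=15,interpolation=cv2.INTER_CUBIC)
for X,c in((tri(.0205,.033,.114),(0,0,255)),(np.array([[.018,.006,.138],[.018,-.006,.138],[-.018,-.006,.138],[-.018,.006,.138]]),(255,0,255)),(tri(.0205,.033,.094),(255,255,0))):
    q=((pj("top",tf(p,X))-[355,172]+.5)*15).astype(np.int32); cv2.polylines(im,[q],True,c,1)
cv2.imwrite("pics/mould_ovt.png",im)
E
```

```text
[0.60156775 0.16624367 0.063     ] [0.60145452 0.16703697 0.063     ]
```

View pics/mould_ov.png

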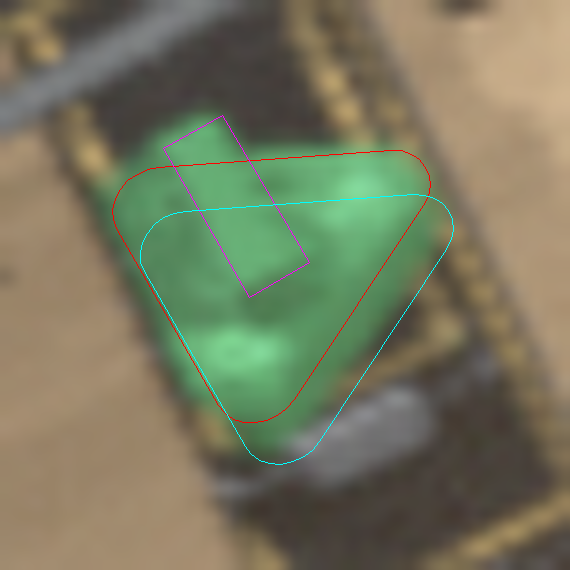

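View pics/mould_ovt.png

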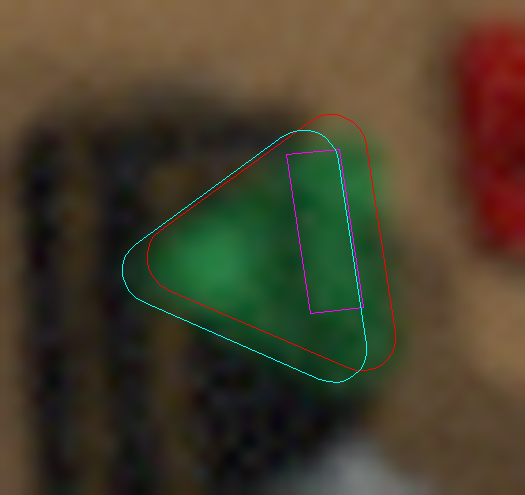

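Cruet stands upright in the round tray within 1 mm in both cameras. Mould overlay agrees: the bar runs along x and is within about 2 mm. Gripping the bar.

Emit:
{"op": "step_arm", "data": {
  "series": [
    {"ax": 0,"ay": 0,"az": 0,"x": 0,"y": 0.001,"z": -0.02,"claw": 90},
    {"ax": 0,"ay": 0,"az": 0,"x": 0,"y": 0.001,"z": -0.04,"claw": 70},
    {"ax": 0,"ay": 0,"az": 0,"x": 0,"y": 0.001,"z": -0.053,"claw": 50},
    {"ax": 0,"ay": 0,"az": 0,"x": 0,"y": 0.001,"z": -0.0585,"claw": 35},
    {"ax": 0,"ay": 0,"az": 0,"x": 0,"y": 0.001,"z": -0.0585,"claw": 25},
    {"ax": 0,"ay": 0,"az": 0,"x": 0,"y": 0.001,"z": -0.0585,"claw": 15},
    {"ax": 0,"ay": 0,"az": 0,"x": 0,"y": 0.001,"z": -0.0585,"claw": 5},
    {"ax": 0,"ay": 0,"az": 0,"x": 0,"y": 0.001,"z": -0.0585,"claw": 3},
    {"ax": 0,"ay": 0,"az": 0,"x": 0,"y": 0.001,"z": -0.0585,"claw": 3},
    {"ax": 0,"ay": 0,"az": 0,"x": 0,"y": 0.001,"z": -0.0585,"claw": 3}
  ],
  "squeeze": 15
}}

```text
time_s: 12.1
tool_pos: [0.501, -0.3456, 0.1254]
tool_rot: [180.0, -0.0, 4.0]
force: [-0.2, -0.2, -0.4]
grip_width: 0.015
```

Emit:
{"op": "step_arm", "data": {
  "series": [
    {"ax": 0,"ay": 0,"az": 0,"x": 0,"y": 0,"z": 0,"claw": 2},
    {"ax": 0,"ay": 0,"az": 0,"x": 0,"y": 0,"z": 0,"claw": 2},
    {"ax": 0,"ay": 0,"az": 0,"x": 0,"y": 0,"z": 0.01,"claw": 2},
    {"ax": 0,"ay": 0,"az": 0,"x": 0,"y": 0,"z": 0.025,"claw": 2},
    {"ax": 0,"ay": 0,"az": 0,"x": 0,"y": 0,"z": 0.045,"claw": 2},
    {"ax": 0,"ay": 0,"az": 0,"x": 0,"y": 0,"z": 0.06,"claw": 2}
  ]
}}

```text
time_s: 12.7
tool_pos: [0.5012, -0.3457, 0.1874]
tool_rot: [179.9, -0.1, 4.0]
force: [-0.3, -0.0, -1.1]
grip_width: 0.0118
```

```bash
python3 look.py g; python3 - <<'E'
from h import *
crop("scene",80,170,90,110,6,"cg_scene.png",cv2.imread("pics/scene_g.png"))
E
```

```text
12.8 [ 0.5022 -0.3464  0.1883] [179.86  -0.26   4.04] [ -5.5  18.4  46.1  94.1 -13.8  73.1 -42.8] [-0.1 -0.5 -0.4] 0.0119
```

View pics/cg_scene.png

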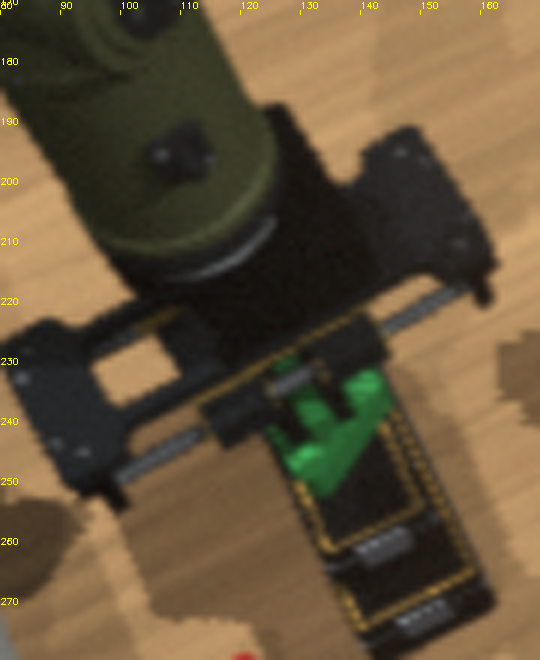

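```bash
python3 - <<'E'
from fit import tf; from h import *
from dark import tri
im=cv2.imread("pics/scene_g.png")[225:258,118:150]; im=cv2.resize(im,None,fx=15,fy=15,interpolation=cv2.INTER_CUBIC)
for X,c in((tri(.0205,.033,.177),(0,0,255)),(tri(.0205,.033,.157),(255,255,0))):
    q=((pj("scene",tf([.5022,-.3464,np.radians(4)],X))-[118,225]+.5)*15).astype(np.int32); cv2.polylines(im,[q],True,c,1)
cv2.imwrite("pics/mould_g.png",im)
E
```

```text
(no output)
```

View pics/mould_g.png

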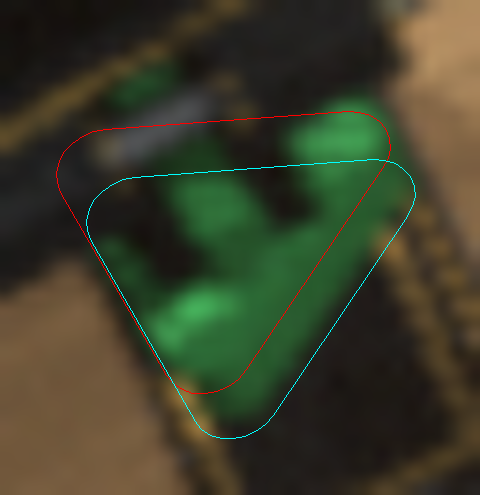

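Emit:
{"op": "step_arm", "data": {
  "series": [
    {"ax": 0,"ay": 0,"az": 0,"x": 0.005,"y": 0.01,"z": 0.005,"claw": 2},
    {"ax": 0,"ay": 0,"az": 1,"x": 0.015,"y": 0.03,"z": 0.005,"claw": 2},
    {"ax": 0,"ay": 0,"az": 2,"x": 0.03,"y": 0.055,"z": 0.005,"claw": 2},
    {"ax": 0,"ay": 0,"az": 3,"x": 0.045,"y": 0.085,"z": 0,"claw": 2},
    {"ax": 0,"ay": 0,"az": 4,"x": 0.06,"y": 0.115,"z": -0.01,"claw": 2},
    {"ax": 0,"ay": 0,"az": 5,"x": 0.075,"y": 0.14,"z": -0.02,"claw": 2},
    {"ax": 0,"ay": 0,"az": 6,"x": 0.085,"y": 0.16,"z": -0.04,"claw": 2},
    {"ax": 0,"ay": 0,"az": 6,"x": 0.092,"y": 0.171,"z": -0.06,"claw": 2},
    {"ax": 0,"ay": 0,"az": 6,"x": 0.092,"y": 0.171,"z": -0.085,"claw": 2},
    {"ax": 0,"ay": 0,"az": 6,"x": 0.092,"y": 0.171,"z": -0.105,"claw": 2},
    {"ax": 0,"ay": 0,"az": 6,"x": 0.092,"y": 0.171,"z": -0.115,"claw": 2},
    {"ax": 0,"ay": 0,"az": 6,"x": 0.092,"y": 0.171,"z": -0.115,"claw": 2}
  ]
}}

```text
time_s: 14.0
tool_pos: [0.5916, -0.1735, 0.068]
tool_rot: [-179.9, 0.2, 10.1]
force: [0.1, 0.0, 0.1]
grip_width: 0.0118
```

```bash
python3 look.py h; python3 - <<'E'
from h import *
crop("scene",170,210,75,75,8,"ch_scene.png",cv2.imread("pics/scene_h.png"))
crop("top",290,140,60,60,8,"ch_top.png",cv2.imread("pics/top_h.png"))
E
```

```text
14.1 [ 0.5932 -0.1744  0.0705] [ 1.7997e+02 -2.0000e-02  1.0030e+01] [-16.7  25.2  38.2  99.3 -17.4  61.5 -52.7] [-0.3 -0.  -1.5] 0.0119
```

View pics/ch_scene.png

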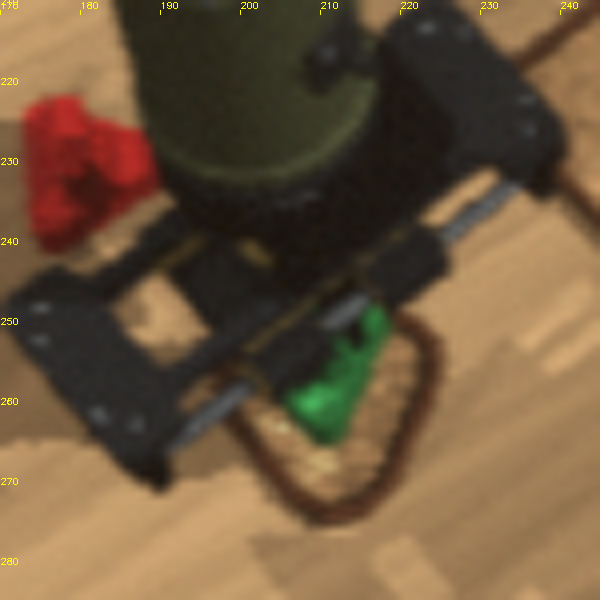

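View pics/ch_top.png

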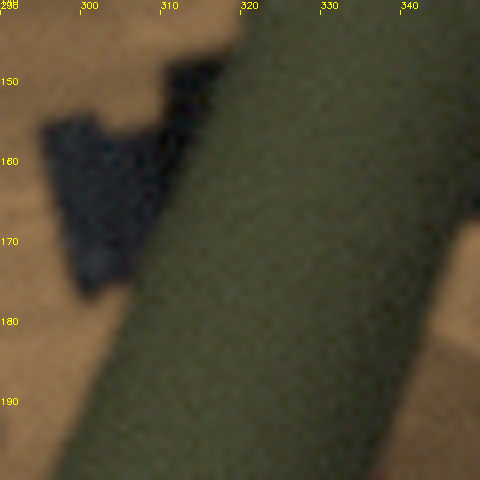

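Emit:
{"op": "step_arm", "data": {
  "series": [
    {"ax": 0,"ay": 0,"az": 0,"x": 0,"y": 0,"z": -0.01,"claw": 2},
    {"ax": 0,"ay": 0,"az": 0,"x": 0,"y": 0,"z": -0.02,"claw": 2},
    {"ax": 0,"ay": 0,"az": 0,"x": 0,"y": 0,"z": -0.027,"claw": 2},
    {"ax": 0,"ay": 0,"az": 0,"x": 0,"y": 0,"z": -0.031,"claw": 2},
    {"ax": 0,"ay": 0,"az": 0,"x": 0,"y": 0,"z": -0.034,"claw": 2},
    {"ax": 0,"ay": 0,"az": 0,"x": 0,"y": 0,"z": -0.0355,"claw": 2},
    {"ax": 0,"ay": 0,"az": 0,"x": 0,"y": 0,"z": -0.0355,"claw": 2}
  ]
}}

```text
time_s: 14.8
tool_pos: [0.5929, -0.1744, 0.0347]
tool_rot: [180.0, -0.0, 10.0]
force: [0.3, -0.0, -1.1]
grip_width: 0.0118
```

```bash
python3 look.py i; python3 - <<'E'
from h import *
crop("scene",170,220,75,75,8,"ci_scene.png",cv2.imread("pics/scene_i.png"))
E
```

```text
14.9 [ 0.5931 -0.1744  0.0348] [ 1.7998e+02 -3.0000e-02  1.0030e+01] [-15.7  27.7  37.  100.7 -19.2  58.1 -51.4] [-0.1 -0.2 -1.2] 0.0116
```

View pics/ci_scene.png

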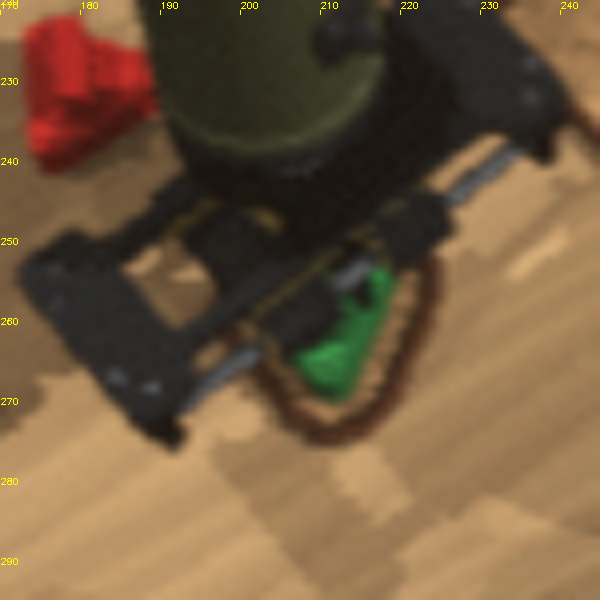

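Well within the rim. Lowering 1.5 mm to contact, then releasing.

Emit:
{"op": "step_arm", "data": {
  "series": [
    {"ax": 0,"ay": 0,"az": 0,"x": 0,"y": 0,"z": -0.001,"claw": 2},
    {"ax": 0,"ay": 0,"az": 0,"x": 0,"y": 0,"z": -0.0015,"claw": 2},
    {"ax": 0,"ay": 0,"az": 0,"x": 0,"y": 0,"z": -0.0015,"claw": 18},
    {"ax": 0,"ay": 0,"az": 0,"x": 0,"y": 0,"z": -0.0015,"claw": 28},
    {"ax": 0,"ay": 0,"az": 0,"x": 0,"y": 0,"z": -0.0015,"claw": 40},
    {"ax": 0,"ay": 0,"az": 0,"x": 0,"y": 0,"z": -0.001,"claw": 50},
    {"ax": 0,"ay": 0,"az": 0,"x": 0,"y": 0,"z": 0.015,"claw": 60},
    {"ax": 0,"ay": 0,"az": 0,"x": 0,"y": 0,"z": 0.045,"claw": 75},
    {"ax": 0,"ay": 0,"az": -2,"x": -0.005,"y": -0.01,"z": 0.085,"claw": 90},
    {"ax": 0,"ay": 0,"az": -4,"x": -0.02,"y": -0.04,"z": 0.115,"claw": 100},
    {"ax": 0,"ay": 0,"az": -6,"x": -0.04,"y": -0.08,"z": 0.14,"claw": 100},
    {"ax": 0,"ay": 0,"az": -8,"x": -0.06,"y": -0.12,"z": 0.15,"claw": 100}
  ]
}}

```text
time_s: 16.1
tool_pos: [0.5338, -0.2958, 0.1889]
tool_rot: [179.9, -0.3, 2.1]
force: [0.5, -0.0, -0.2]
grip_width: 0.0799
```

```bash
python3 look.py j; python3 - <<'E'
from h import *
crop("scene",185,235,50,50,10,"cj_scene.png",cv2.imread("pics/scene_j.png"))
crop("scene",100,200,80,90,7,"cj_scene2.png",cv2.imread("pics/scene_j.png"))
crop("top",295,150,50,50,10,"cj_top.png",cv2.imread("pics/top_j.png"))
E
```

```text
16.2 [ 0.5288 -0.3037  0.189 ] [179.64  -0.2    1.3 ] [-10.1  18.2  45.7  94.2 -13.3  73.  -50.7] [ 0.3 -1.7  0.7] 0.0844
```

View pics/cj_scene.png

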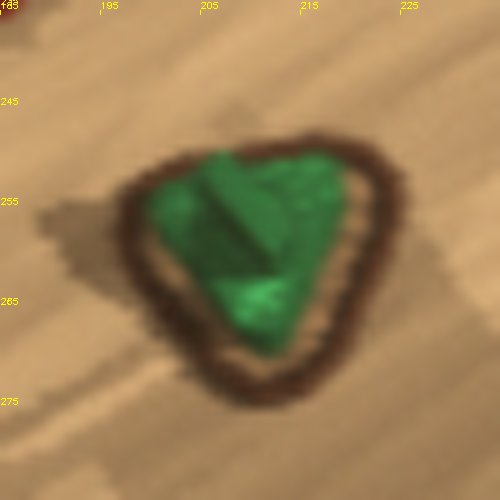

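View pics/cj_top.png

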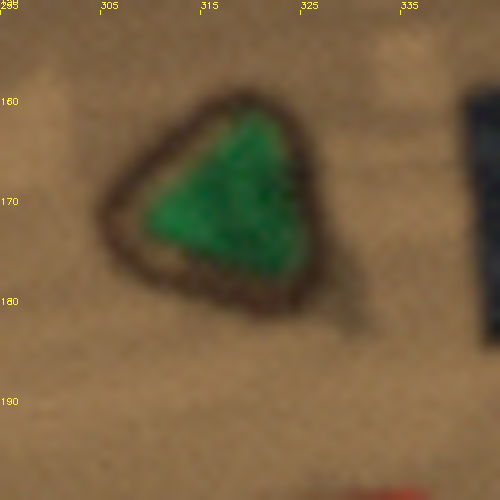

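View pics/cj_scene2.png

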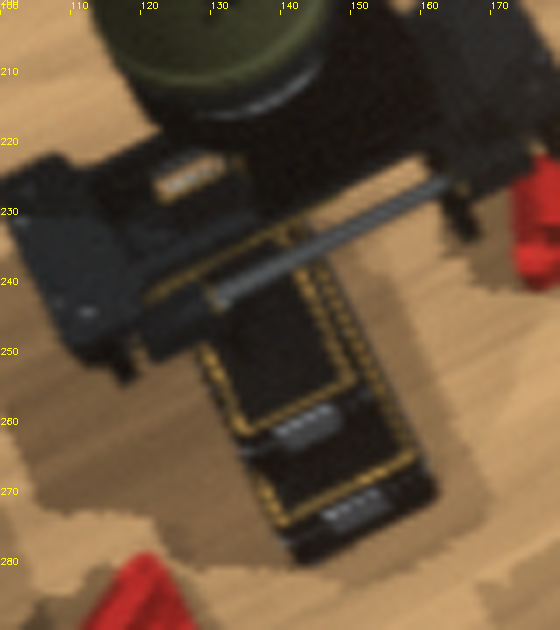

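```bash
python3 - <<'E'
from h import *
a=bp("scene",149.9,253.8,.094);b=bp("scene",134.6,261.3,.094);print(a,b,a-b)
a=bp("scene",158.6,264.3,.05);b=bp("scene",139.6,274,.05);print(a,b,a-b)
from fit import tf
from dark import tri
im=cv2.imread("pics/scene_j.png")[235:285,185:235]; im=cv2.resize(im,None,fx=12,fy=12,interpolation=cv2.INTER_CUBIC)
for X,c in((tri(.0205,.033,.023),(0,0,255)),(tri(.0285,.041,.008),(255,255,0))):
    q=((pj("scene",tf([.591,-.174,np.radians(10)],X))-[185,235]+.5)*12).astype(np.int32); cv2.polylines(im,[q],True,c,1)
cv2.imwrite("pics/mould_j.png",im)
E
```

```text
[ 0.52308406 -0.3229503   0.094     ] [ 0.52225715 -0.36893543  0.094     ] [0.00082691 0.04598513 0.        ]
[ 0.54432606 -0.31480087  0.05      ] [ 0.54381441 -0.37378698  0.05      ] [0.00051165 0.05898611 0.        ]
```

View pics/mould_j.png

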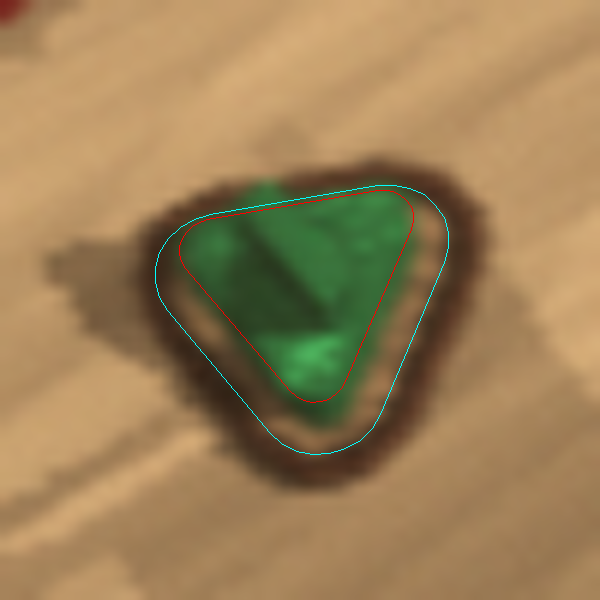

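Mould overlay matches within about 2 mm, flat inside the rim. Now the small tier.

Emit:
{"op": "step_arm", "data": {
  "series": [
    {"ax": 0,"ay": 0,"az": -2.7,"x": -0.03,"y": -0.025,"z": 0,"claw": 100},
    {"ax": 0,"ay": 0,"az": -2.7,"x": -0.06,"y": -0.045,"z": 0,"claw": 100},
    {"ax": 0,"ay": 0,"az": -2.7,"x": -0.068,"y": -0.052,"z": -0.02,"claw": 100},
    {"ax": 0,"ay": 0,"az": -2.7,"x": -0.068,"y": -0.052,"z": -0.05,"claw": 100},
    {"ax": 0,"ay": 0,"az": -2.7,"x": -0.068,"y": -0.052,"z": -0.065,"claw": 100},
    {"ax": 0,"ay": 0,"az": -2.7,"x": -0.068,"y": -0.052,"z": -0.065,"claw": 100},
    {"ax": 0,"ay": 0,"az": -2.7,"x": -0.068,"y": -0.052,"z": -0.065,"claw": 100}
  ]
}}

```text
time_s: 16.9
tool_pos: [0.4655, -0.3462, 0.1203]
tool_rot: [180.0, -0.0, -0.6]
force: [0.1, -0.1, 0.9]
grip_width: 0.0874
```

```bash
python3 look.py k; python3 - <<'E'
from h import *
crop("scene",80,180,90,100,6,"ck_scene.png",cv2.imread("pics/scene_k.png"))
E
```

```text
17.0 [ 0.4659 -0.3467  0.121 ] [ 1.7993e+02 -1.0000e-01 -6.2000e-01] [ -5.4  18.5  46.9 102.5 -14.8  65.2 -44.4] [ 0.7 -0.4  0.2] 0.0868
```

View pics/ck_scene.png

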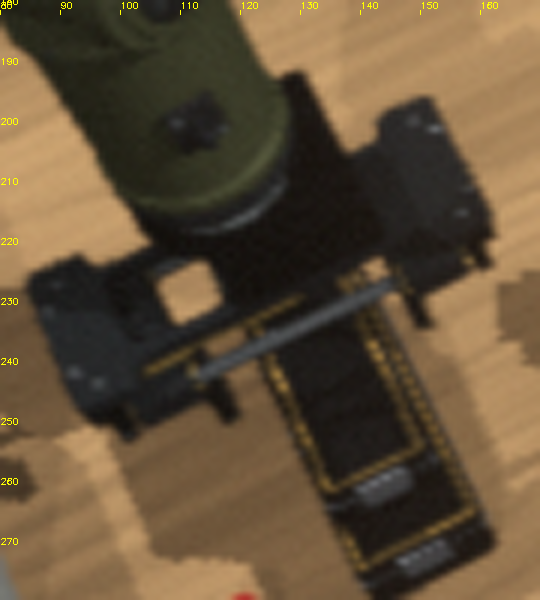

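Emit:
{"op": "step_arm", "data": {
  "series": [
    {"ax": 0,"ay": 0,"az": 0,"x": 0,"y": 0,"z": -0.015,"claw": 100},
    {"ax": 0,"ay": 0,"az": 0,"x": 0,"y": 0,"z": -0.03,"claw": 100},
    {"ax": 0,"ay": 0,"az": 0,"x": 0,"y": 0,"z": -0.0415,"claw": 100},
    {"ax": 0,"ay": 0,"az": 0,"x": 0,"y": 0,"z": -0.0415,"claw": 85},
    {"ax": 0,"ay": 0,"az": 0,"x": 0,"y": 0,"z": -0.0415,"claw": 70},
    {"ax": 0,"ay": 0,"az": 0,"x": 0,"y": 0,"z": -0.0415,"claw": 60},
    {"ax": 0,"ay": 0,"az": 0,"x": 0,"y": 0,"z": -0.0415,"claw": 50},
    {"ax": 0,"ay": 0,"az": 0,"x": 0,"y": 0,"z": -0.0415,"claw": 45},
    {"ax": 0,"ay": 0,"az": 0,"x": 0,"y": 0,"z": -0.0415,"claw": 45},
    {"ax": 0,"ay": 0,"az": 0,"x": 0,"y": 0,"z": -0.0415,"claw": 45}
  ],
  "squeeze": 25
}}

```text
time_s: 18.0
tool_pos: [0.4651, -0.3465, 0.0786]
tool_rot: [180.0, -0.0, -0.7]
force: [-0.5, 0.4, 1.9]
grip_width: 0.054
```

Emit:
{"op": "step_arm", "data": {
  "series": [
    {"ax": 0,"ay": 0,"az": 0,"x": 0,"y": 0,"z": 0.003,"claw": 45},
    {"ax": 0,"ay": 0,"az": 0,"x": 0,"y": 0,"z": 0.01,"claw": 45},
    {"ax": 0,"ay": 0,"az": 0,"x": 0,"y": 0,"z": 0.02,"claw": 45},
    {"ax": 0,"ay": 0,"az": 0,"x": 0,"y": 0,"z": 0.035,"claw": 45},
    {"ax": 0,"ay": 0,"az": 0,"x": 0,"y": 0,"z": 0.05,"claw": 45},
    {"ax": 0,"ay": 0,"az": 0,"x": 0,"y": 0,"z": 0.05,"claw": 45}
  ]
}}

```text
time_s: 18.6
tool_pos: [0.4664, -0.3476, 0.1313]
tool_rot: [179.9, -0.3, -0.7]
force: [0.8, 0.3, -2.0]
grip_width: 0.0539
```

```bash
python3 look.py l; python3 - <<'E'
from h import *
crop("scene",80,180,90,100,6,"cl_scene.png",cv2.imread("pics/scene_l.png"))
E
```

```text
18.7 [ 0.4652 -0.3464  0.1288] [ 1.7998e+02 -8.0000e-02 -6.5000e-01] [ -5.7  17.9  47.1 102.1 -14.3  66.1 -44.7] [ 0.2  0.7 -2.2] 0.0539
```

View pics/cl_scene.png

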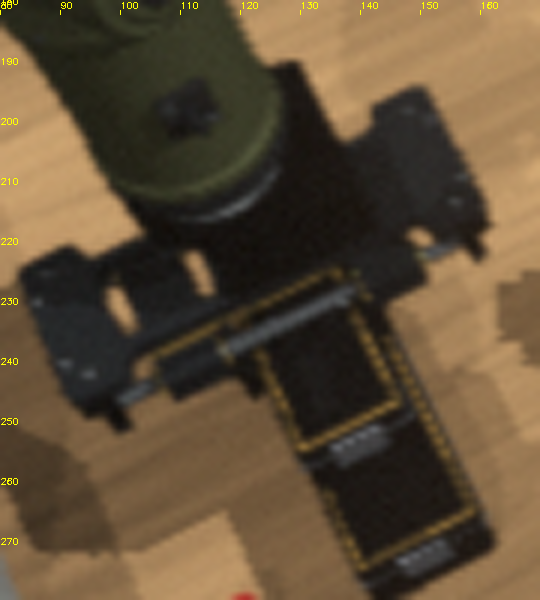

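```bash
python3 - <<'E'
from h import *
a=bp("scene",145.9,247.1,.1445);b=bp("scene",129.9,254.9,.1445);print(a,b,a-b)
E
```

```text
[ 0.5247399  -0.32383045  0.1445    ] [ 0.52405069 -0.37003748  0.1445    ] [0.00068922 0.04620703 0.        ]
```

Emit:
{"op": "step_arm", "data": {
  "series": [
    {"ax": 0,"ay": 0,"az": 0,"x": 0.003,"y": 0.008,"z": 0.01,"claw": 45},
    {"ax": 0,"ay": 0,"az": 1,"x": 0.01,"y": 0.025,"z": 0.02,"claw": 45},
    {"ax": 0,"ay": 0,"az": 2,"x": 0.02,"y": 0.05,"z": 0.02,"claw": 45},
    {"ax": 0,"ay": 0,"az": 3,"x": 0.03,"y": 0.085,"z": 0.02,"claw": 45},
    {"ax": 0,"ay": 0,"az": 4,"x": 0.04,"y": 0.12,"z": 0.02,"claw": 45},
    {"ax": 0,"ay": 0,"az": 5,"x": 0.05,"y": 0.155,"z": 0.02,"claw": 45},
    {"ax": 0,"ay": 0,"az": 6,"x": 0.06,"y": 0.19,"z": 0.02,"claw": 45},
    {"ax": 0,"ay": 0,"az": 8,"x": 0.07,"y": 0.225,"z": 0.02,"claw": 45},
    {"ax": 0,"ay": 0,"az": 10,"x": 0.08,"y": 0.26,"z": 0.02,"claw": 45},
    {"ax": 0,"ay": 0,"az": 12.2,"x": 0.09,"y": 0.295,"z": 0.02,"claw": 45},
    {"ax": 0,"ay": 0,"az": 12.2,"x": 0.1,"y": 0.325,"z": 0.01,"claw": 45},
    {"ax": 0,"ay": 0,"az": 12.2,"x": 0.106,"y": 0.339,"z": 0,"claw": 45}
  ]
}}

```text
time_s: 19.9
tool_pos: [0.5713, -0.0025, 0.1278]
tool_rot: [-179.9, -0.0, 11.8]
force: [-0.1, 1.0, -2.1]
grip_width: 0.0537
```

Emit:
{"op": "step_arm", "data": {
  "series": [
    {"ax": 0,"ay": 0,"az": 0,"x": 0,"y": 0,"z": -0.02,"claw": 45},
    {"ax": 0,"ay": 0,"az": 0,"x": 0,"y": 0,"z": -0.04,"claw": 45},
    {"ax": 0,"ay": 0,"az": 0,"x": 0,"y": 0,"z": -0.06,"claw": 45},
    {"ax": 0,"ay": 0,"az": 0,"x": 0,"y": 0,"z": -0.075,"claw": 45},
    {"ax": 0,"ay": 0,"az": 0,"x": 0,"y": 0,"z": -0.08,"claw": 45},
    {"ax": 0,"ay": 0,"az": 0,"x": 0,"y": 0,"z": -0.08,"claw": 45},
    {"ax": 0,"ay": 0,"az": 0,"x": 0,"y": 0,"z": -0.08,"claw": 45}
  ]
}}

```text
time_s: 20.6
tool_pos: [0.5714, -0.0076, 0.0488]
tool_rot: [180.0, -0.1, 11.5]
force: [-0.2, -0.5, -1.6]
grip_width: 0.054
```

```bash
python3 look.py m; python3 - <<'E'
from h import *
crop("scene",205,170,90,95,6,"cm_scene.png",cv2.imread("pics/scene_m.png"))
crop("top",240,130,80,80,7,"cm_top.png",cv2.imread("pics/top_m.png"))
E
```

```text
20.7 [ 0.5717 -0.0074  0.0491] [ 1.7999e+02 -1.0000e-01  1.1530e+01] [-30.6  20.2  33.7 106.9 -13.2  56.7 -69.7] [ 0.7 -0.  -1.5] 0.054
```

View pics/cm_scene.png

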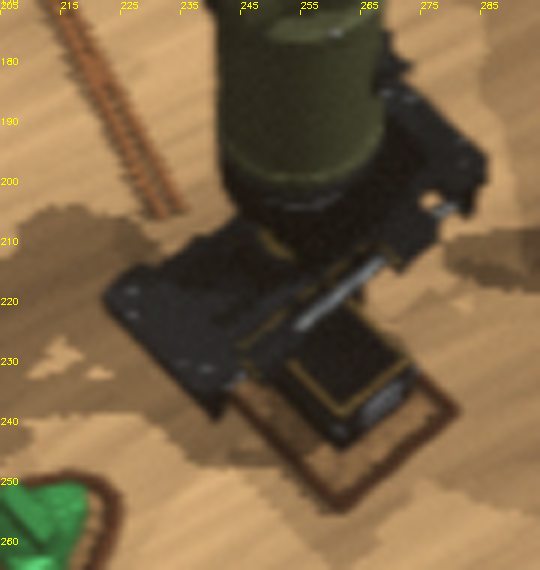

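View pics/cm_top.png

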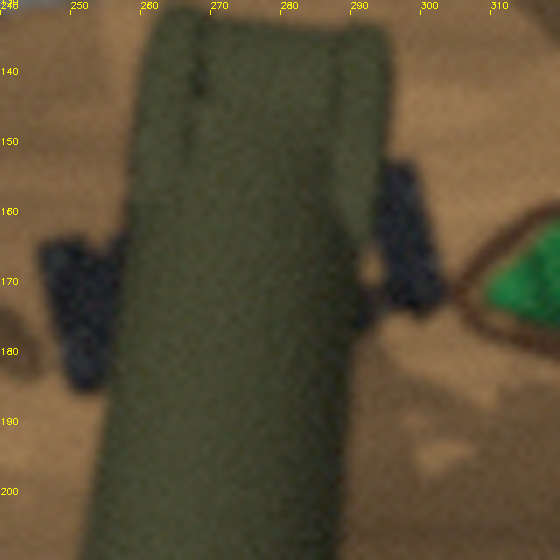

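```bash
python3 - <<'E'
from pile import *
im=cv2.imread("pics/scene_m.png")[200:260,235:290]; im=cv2.resize(im,None,fx=10,fy=10,interpolation=cv2.INTER_CUBIC)
p=[.5717,-.0074,np.radians(11.5)]
wire(im,"scene",p,box(.124,.054,.021,.065),(255,255,0),10,235,200)
wire(im,"scene",[.571,-.0074,np.radians(11.5)],box(.146,.076,.008,.008),(0,0,255),10,235,200)
cv2.imwrite("pics/m_ov.png",im)
E
```

```text
(no output)
```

View pics/m_ov.png

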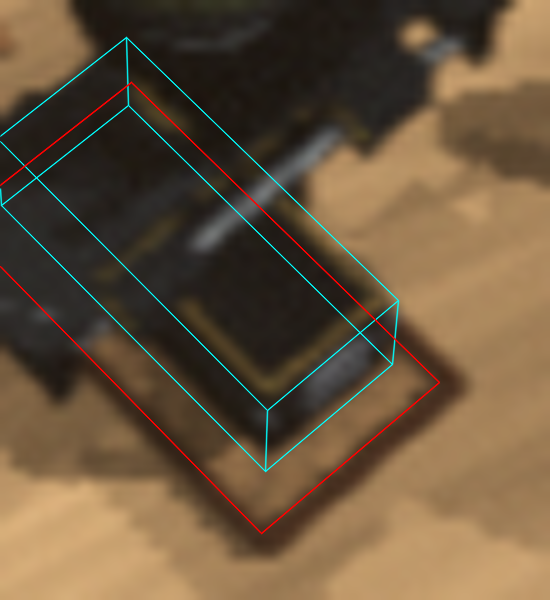

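Emit:
{"op": "step_arm", "data": {
  "series": [
    {"ax": 0,"ay": 0,"az": 0,"x": 0.002,"y": 0,"z": -0.006,"claw": 45},
    {"ax": 0,"ay": 0,"az": 0,"x": 0.002,"y": 0,"z": -0.011,"claw": 45},
    {"ax": 0,"ay": 0,"az": 0,"x": 0.002,"y": 0,"z": -0.014,"claw": 45},
    {"ax": 0,"ay": 0,"az": 0,"x": 0.002,"y": 0,"z": -0.016,"claw": 45},
    {"ax": 0,"ay": 0,"az": 0,"x": 0.002,"y": 0,"z": -0.0172,"claw": 45},
    {"ax": 0,"ay": 0,"az": 0,"x": 0.002,"y": 0,"z": -0.0178,"claw": 45},
    {"ax": 0,"ay": 0,"az": 0,"x": 0.002,"y": 0,"z": -0.0178,"claw": 45}
  ]
}}

```text
time_s: 21.4
tool_pos: [0.5725, -0.0073, 0.0315]
tool_rot: [-179.9, 0.1, 11.5]
force: [-5.6, 0.9, 9.4]
grip_width: 0.0538
```

```bash
python3 look.py n; python3 - <<'E'
from pile import *
im=cv2.imread("pics/scene_n.png")[200:260,235:290]; im=cv2.resize(im,None,fx=10,fy=10,interpolation=cv2.INTER_CUBIC)
cv2.imwrite("pics/n_sc.png",im)
print(status.get_obs()["wrist_torque"])
E
```

```text
21.5 [ 0.5725 -0.0073  0.0315] [-1.7995e+02  5.0000e-02  1.1530e+01] [-30.   21.8  33.1 107.3 -14.4  55.1 -68.9] [-5.2  1.1  9.2] 0.0537
[-0.128941    1.15454341 -0.03788373]
```

View pics/n_sc.png

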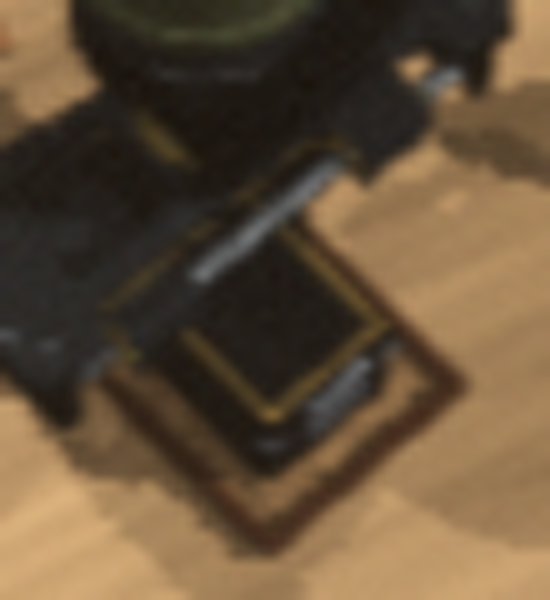

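Emit:
{"op": "step_arm", "data": {
  "series": [
    {"ax": 0,"ay": 0,"az": 0,"x": 0,"y": 0,"z": 0.001,"claw": 45},
    {"ax": 0,"ay": 0,"az": 0,"x": 0,"y": 0,"z": 0.001,"claw": 64},
    {"ax": 0,"ay": 0,"az": 0,"x": 0,"y": 0,"z": 0.001,"claw": 70},
    {"ax": 0,"ay": 0,"az": 0,"x": 0,"y": 0,"z": 0.001,"claw": 80},
    {"ax": 0,"ay": 0,"az": 0,"x": 0,"y": 0,"z": 0.001,"claw": 90},
    {"ax": 0,"ay": 0,"az": 0,"x": 0,"y": 0,"z": 0.005,"claw": 100},
    {"ax": 0,"ay": 0,"az": 0,"x": 0,"y": 0,"z": 0.02,"claw": 100},
    {"ax": 0,"ay": 0,"az": 0,"x": 0,"y": 0,"z": 0.05,"claw": 100},
    {"ax": 0,"ay": 0,"az": 0,"x": 0,"y": 0,"z": 0.09,"claw": 100},
    {"ax": 0,"ay": 0,"az": 0,"x": 0,"y": -0.02,"z": 0.13,"claw": 100},
    {"ax": 0,"ay": 0,"az": -3,"x": -0.01,"y": -0.06,"z": 0.16,"claw": 100},
    {"ax": 0,"ay": 0,"az": -6,"x": -0.02,"y": -0.1,"z": 0.16,"claw": 100}
  ]
}}

```text
time_s: 22.7
tool_pos: [0.5559, -0.1084, 0.1965]
tool_rot: [180.0, -0.6, 5.5]
force: [-0.2, -0.5, -0.7]
grip_width: 0.0869
```

Emit:
{"op": "step_arm", "data": {
  "series": [
    {"ax": 0,"ay": 0,"az": -2,"x": -0.01,"y": -0.04,"z": 0,"claw": 100},
    {"ax": 0,"ay": 0,"az": -4,"x": -0.02,"y": -0.08,"z": 0,"claw": 100},
    {"ax": 0,"ay": 0,"az": -6.2,"x": -0.03,"y": -0.12,"z": 0,"claw": 100},
    {"ax": 0,"ay": 0,"az": -6.2,"x": -0.05,"y": -0.16,"z": 0,"claw": 100},
    {"ax": 0,"ay": 0,"az": -6.2,"x": -0.07,"y": -0.2,"z": 0,"claw": 100},
    {"ax": 0,"ay": 0,"az": -6.2,"x": -0.088,"y": -0.236,"z": 0,"claw": 100},
    {"ax": 0,"ay": 0,"az": -6.2,"x": -0.088,"y": -0.238,"z": -0.02,"claw": 100},
    {"ax": 0,"ay": 0,"az": -6.2,"x": -0.088,"y": -0.238,"z": -0.05,"claw": 100},
    {"ax": 0,"ay": 0,"az": -6.2,"x": -0.088,"y": -0.238,"z": -0.08,"claw": 100},
    {"ax": 0,"ay": 0,"az": -6.2,"x": -0.088,"y": -0.238,"z": -0.1,"claw": 100},
    {"ax": 0,"ay": 0,"az": -6.2,"x": -0.088,"y": -0.238,"z": -0.1,"claw": 100}
  ]
}}

```text
time_s: 23.8
tool_pos: [0.4632, -0.3441, 0.0886]
tool_rot: [-179.9, 0.2, -0.7]
force: [-0.4, 0.9, 0.1]
grip_width: 0.087
```

```bash
python3 look.py o; python3 - <<'E'
from pile import *
crop("top",245,140,60,70,8,"co_top.png",cv2.imread("pics/top_o.png"))
crop("scene",90,190,90,100,6,"co_scene.png",cv2.imread("pics/scene_o.png"))
im=cv2.imread("pics/scene_o.png")[195:260,220:290]; im=cv2.resize(im,None,fx=8,fy=8,interpolation=cv2.INTER_CUBIC)
wire(im,"scene",[.571,-.0074,np.radians(11.5)],box(.124,.054,.003,.047),(255,255,0),8,220,195)
cv2.imwrite("pics/co_scene2.png",im)
E
```

```text
23.9 [ 0.4651 -0.3457  0.0915] [ 1.7997e+02 -4.0000e-02 -6.7000e-01] [ -5.1  20.7  46.7 104.2 -16.9  62.3 -42.9] [1.1 0.7 0.7] 0.087
```

View pics/co_top.png

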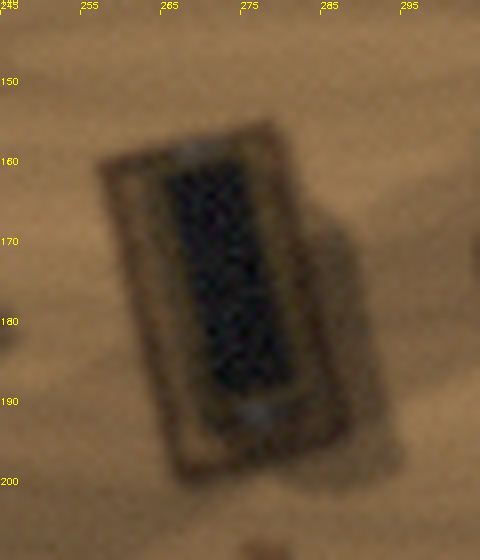

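View pics/co_scene2.png

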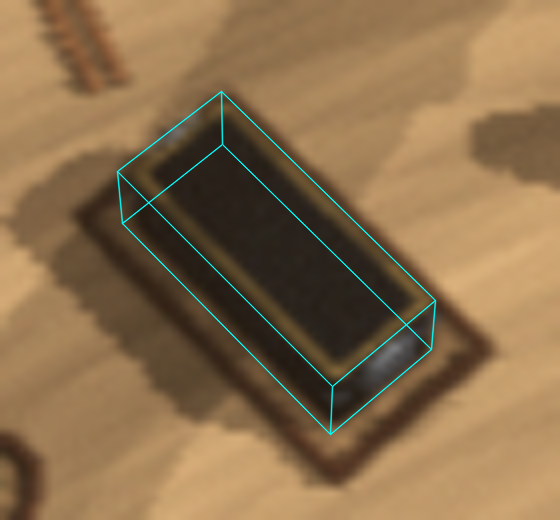

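View pics/co_scene.png

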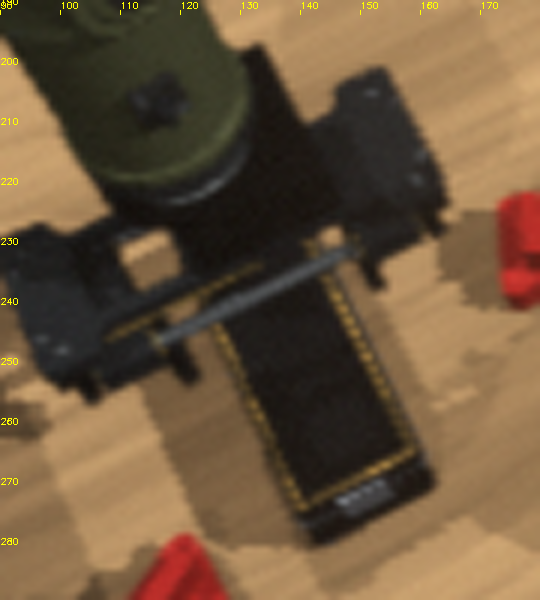

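Small tier matches its wireframe in the short tray: flat and centred. Now the large tier.

Emit:
{"op": "step_arm", "data": {
  "series": [
    {"ax": 0,"ay": 0,"az": 0,"x": -0.001,"y": 0.0005,"z": -0.02,"claw": 100},
    {"ax": 0,"ay": 0,"az": 0,"x": -0.001,"y": 0.0005,"z": -0.035,"claw": 100},
    {"ax": 0,"ay": 0,"az": 0,"x": -0.001,"y": 0.0005,"z": -0.05,"claw": 100},
    {"ax": 0,"ay": 0,"az": 0,"x": -0.001,"y": 0.0005,"z": -0.058,"claw": 100},
    {"ax": 0,"ay": 0,"az": 0,"x": -0.001,"y": 0.0005,"z": -0.058,"claw": 90},
    {"ax": 0,"ay": 0,"az": 0,"x": -0.001,"y": 0.0005,"z": -0.058,"claw": 80},
    {"ax": 0,"ay": 0,"az": 0,"x": -0.001,"y": 0.0005,"z": -0.058,"claw": 70},
    {"ax": 0,"ay": 0,"az": 0,"x": -0.001,"y": 0.0005,"z": -0.058,"claw": 60},
    {"ax": 0,"ay": 0,"az": 0,"x": -0.001,"y": 0.0005,"z": -0.058,"claw": 58},
    {"ax": 0,"ay": 0,"az": 0,"x": -0.001,"y": 0.0005,"z": -0.058,"claw": 58}
  ],
  "squeeze": 30
}}

```text
time_s: 24.9
tool_pos: [0.4642, -0.3453, 0.033]
tool_rot: [180.0, -0.1, -0.7]
force: [-0.3, -1.2, 3.0]
grip_width: 0.0656
```

Emit:
{"op": "step_arm", "data": {
  "series": [
    {"ax": 0,"ay": 0,"az": 0,"x": 0,"y": 0,"z": 0.003,"claw": 58},
    {"ax": 0,"ay": 0,"az": 0,"x": 0,"y": 0,"z": 0.01,"claw": 58},
    {"ax": 0,"ay": 0,"az": 0,"x": 0,"y": 0,"z": 0.025,"claw": 58},
    {"ax": 0,"ay": 0,"az": 0,"x": 0,"y": 0,"z": 0.045,"claw": 58},
    {"ax": 0,"ay": 0,"az": 0,"x": 0,"y": 0,"z": 0.06,"claw": 58},
    {"ax": 0,"ay": 0,"az": 0,"x": 0,"y": 0,"z": 0.065,"claw": 58},
    {"ax": 0,"ay": 0,"az": 0,"x": 0,"y": 0,"z": 0.065,"claw": 58}
  ]
}}

```text
time_s: 25.6
tool_pos: [0.4644, -0.345, 0.0984]
tool_rot: [180.0, -0.1, -0.7]
force: [0.7, 0.6, -2.9]
grip_width: 0.066
```

```bash
python3 look.py p; python3 - <<'E'
from pile import *
o=status.get_obs()["tool_pos"]
im=cv2.imread("pics/scene_p.png")[200:285,90:175]; im=cv2.resize(im,None,fx=7,fy=7,interpolation=cv2.INTER_CUBIC)
z=o[2]-.032
wire(im,"scene",[o[0],o[1],np.radians(-.7)],box(.168,.066,z,z+.05),(255,255,0),7,90,200)
cv2.imwrite("pics/cp_scene.png",im)
E
```

```text
25.7 [ 0.4636 -0.3444  0.0969] [-1.7997e+02  3.0000e-02 -6.5000e-01] [ -5.5  20.1  47.  104.1 -16.4  62.9 -43.2] [-0.2  0.9 -2.5] 0.0654
```

View pics/cp_scene.png

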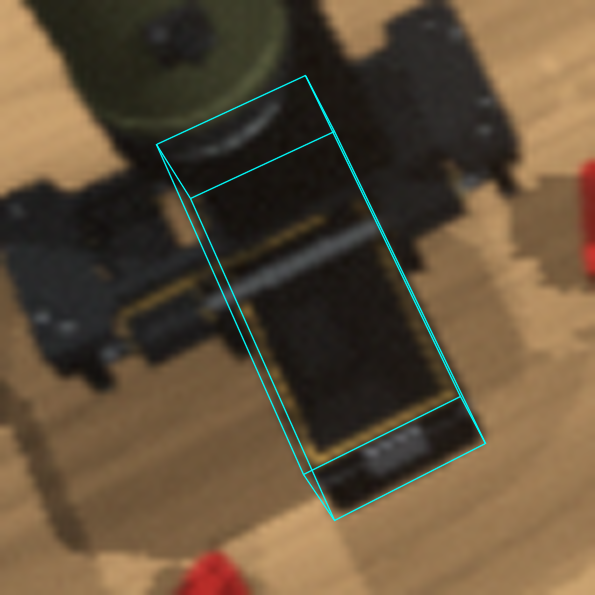

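Large tier is held level and the wireframe agrees. Raising it and carrying it round with a +168° turn, which keeps joint 7 mid-range.

Emit:
{"op": "step_arm", "data": {
  "series": [
    {"ax": 0,"ay": 0,"az": 0,"x": 0,"y": 0.005,"z": 0.015,"claw": 58},
    {"ax": 0,"ay": 0,"az": 2,"x": 0.005,"y": 0.015,"z": 0.03,"claw": 58},
    {"ax": 0,"ay": 0,"az": 6,"x": 0.01,"y": 0.03,"z": 0.05,"claw": 58},
    {"ax": 0,"ay": 0,"az": 12,"x": 0.015,"y": 0.05,"z": 0.07,"claw": 58},
    {"ax": 0,"ay": 0,"az": 18,"x": 0.02,"y": 0.075,"z": 0.085,"claw": 58},
    {"ax": 0,"ay": 0,"az": 25,"x": 0.025,"y": 0.1,"z": 0.09,"claw": 58},
    {"ax": 0,"ay": 0,"az": 32,"x": 0.03,"y": 0.13,"z": 0.09,"claw": 58},
    {"ax": 0,"ay": 0,"az": 39,"x": 0.035,"y": 0.16,"z": 0.09,"claw": 58},
    {"ax": 0,"ay": 0,"az": 46,"x": 0.04,"y": 0.19,"z": 0.09,"claw": 58},
    {"ax": 0,"ay": 0,"az": 53,"x": 0.045,"y": 0.22,"z": 0.09,"claw": 58},
    {"ax": 0,"ay": 0,"az": 60,"x": 0.05,"y": 0.25,"z": 0.09,"claw": 58},
    {"ax": 0,"ay": 0,"az": 67,"x": 0.055,"y": 0.28,"z": 0.09,"claw": 58}
  ]
}}

```text
time_s: 26.9
tool_pos: [0.5192, -0.0628, 0.1887]
tool_rot: [179.9, -0.1, 66.7]
force: [-0.8, -0.3, -2.1]
grip_width: 0.0656
```

Emit:
{"op": "step_arm", "data": {
  "series": [
    {"ax": 0,"ay": 0,"az": 7,"x": 0,"y": 0.03,"z": 0,"claw": 58},
    {"ax": 0,"ay": 0,"az": 14,"x": 0,"y": 0.06,"z": 0,"claw": 58},
    {"ax": 0,"ay": 0,"az": 21,"x": 0,"y": 0.09,"z": 0,"claw": 58},
    {"ax": 0,"ay": 0,"az": 28,"x": 0,"y": 0.12,"z": 0,"claw": 58},
    {"ax": 0,"ay": 0,"az": 35,"x": 0,"y": 0.15,"z": 0,"claw": 58},
    {"ax": 0,"ay": 0,"az": 42,"x": -0.005,"y": 0.18,"z": 0,"claw": 58},
    {"ax": 0,"ay": 0,"az": 49,"x": -0.01,"y": 0.21,"z": 0,"claw": 58},
    {"ax": 0,"ay": 0,"az": 56,"x": -0.015,"y": 0.24,"z": 0,"claw": 58},
    {"ax": 0,"ay": 0,"az": 63,"x": -0.02,"y": 0.27,"z": 0,"claw": 58},
    {"ax": 0,"ay": 0,"az": 70,"x": -0.025,"y": 0.3,"z": 0,"claw": 58},
    {"ax": 0,"ay": 0,"az": 77,"x": -0.03,"y": 0.33,"z": 0,"claw": 58},
    {"ax": 0,"ay": 0,"az": 84,"x": -0.035,"y": 0.36,"z": 0,"claw": 58}
  ]
}}

```text
time_s: 28.1
tool_pos: [0.4833, 0.2972, 0.1887]
tool_rot: [179.9, 0.1, 150.7]
force: [-0.3, -0.9, -1.2]
grip_width: 0.0658
```

Emit:
{"op": "step_arm", "data": {
  "series": [
    {"ax": 0,"ay": 0,"az": 6,"x": 0,"y": 0.02,"z": 0,"claw": 58},
    {"ax": 0,"ay": 0,"az": 11,"x": 0,"y": 0.035,"z": 0,"claw": 58},
    {"ax": 0,"ay": 0,"az": 15,"x": 0,"y": 0.044,"z": 0,"claw": 58},
    {"ax": 0,"ay": 0,"az": 17,"x": 0,"y": 0.047,"z": 0,"claw": 58},
    {"ax": 0,"ay": 0,"az": 17,"x": 0,"y": 0.047,"z": -0.01,"claw": 58},
    {"ax": 0,"ay": 0,"az": 17,"x": 0,"y": 0.047,"z": -0.03,"claw": 58},
    {"ax": 0,"ay": 0,"az": 17,"x": 0,"y": 0.047,"z": -0.06,"claw": 58},
    {"ax": 0,"ay": 0,"az": 17,"x": 0,"y": 0.047,"z": -0.09,"claw": 58},
    {"ax": 0,"ay": 0,"az": 17,"x": 0,"y": 0.047,"z": -0.11,"claw": 58},
    {"ax": 0,"ay": 0,"az": 17,"x": 0,"y": 0.047,"z": -0.12,"claw": 58},
    {"ax": 0,"ay": 0,"az": 17,"x": 0,"y": 0.047,"z": -0.12,"claw": 58}
  ]
}}

```text
time_s: 29.2
tool_pos: [0.4828, 0.3415, 0.0659]
tool_rot: [-179.9, -0.1, 167.3]
force: [1.0, -1.1, -1.5]
grip_width: 0.0657
```

```bash
python3 look.py q; python3 - <<'E'
from pile import *
o=status.get_obs()["tool_pos"]
z=o[2]-.032
im=cv2.imread("pics/scene_q.png")[115:210,285:375]; im=cv2.resize(im,None,fx=6,fy=6,interpolation=cv2.INTER_CUBIC)
cv2.imwrite("pics/cq_raw.png",im)
wire(im,"scene",[o[0],o[1],np.radians(-12.6)],box(.168,.066,z,z+.05),(255,255,0),6,285,115)
wire(im,"scene",[.4835,.3427,np.radians(-12.7)],box(.19,.088,.008,.008),(0,0,255),6,285,115)
cv2.imwrite("pics/cq_scene.png",im)
E
```

```text
29.3 [0.4844 0.3426 0.0683] [1.7993e+02 6.0000e-02 1.6733e+02] [-44.6  18.9   8.  102.2  -3.   59.   41.8] [-0.4 -0.3 -1.6] 0.066
```

View pics/cq_scene.png

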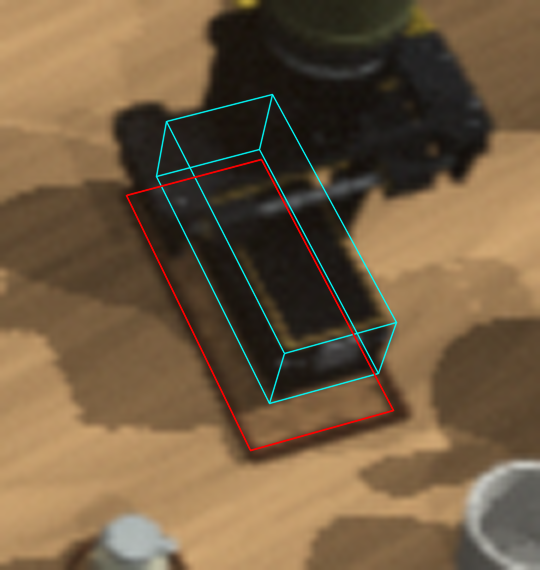

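View pics/top_q.png

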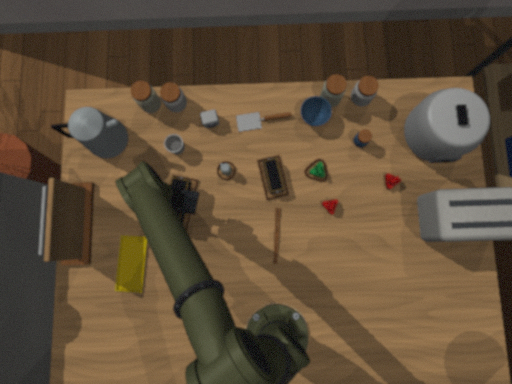

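Emit:
{"op": "step_arm", "data": {
  "series": [
    {"ax": 0,"ay": 0,"az": 0,"x": 0,"y": 0,"z": -0.01,"claw": 58},
    {"ax": 0,"ay": 0,"az": 0,"x": 0,"y": 0,"z": -0.018,"claw": 58},
    {"ax": 0,"ay": 0,"az": 0,"x": 0,"y": 0,"z": -0.024,"claw": 58},
    {"ax": 0,"ay": 0,"az": 0,"x": 0,"y": 0,"z": -0.028,"claw": 58},
    {"ax": 0,"ay": 0,"az": 0,"x": 0,"y": 0,"z": -0.03,"claw": 58},
    {"ax": 0,"ay": 0,"az": 0,"x": 0,"y": 0,"z": -0.0315,"claw": 58},
    {"ax": 0,"ay": 0,"az": 0,"x": 0,"y": 0,"z": -0.0315,"claw": 58},
    {"ax": 0,"ay": 0,"az": 0,"x": 0,"y": 0,"z": -0.0315,"claw": 58}
  ]
}}

```text
time_s: 30.1
tool_pos: [0.4841, 0.3424, 0.036]
tool_rot: [180.0, 0.0, 167.3]
force: [0.2, -0.1, -1.5]
grip_width: 0.0657
```

```bash
python3 look.py r; python3 - <<'E'
from pile import *
im=cv2.imread("pics/scene_r.png")[115:210,285:375]; im=cv2.resize(im,None,fx=6,fy=6,interpolation=cv2.INTER_CUBIC)
cv2.imwrite("pics/cr_raw.png",im)
E
```

```text
30.2 [0.4841 0.3424 0.036 ] [1.7997e+02 3.0000e-02 1.6733e+02] [-44.4  21.1   7.8 103.5  -3.4  55.6  42.1] [-0.1 -0.4 -0.6] 0.0659
```

View pics/cr_raw.png

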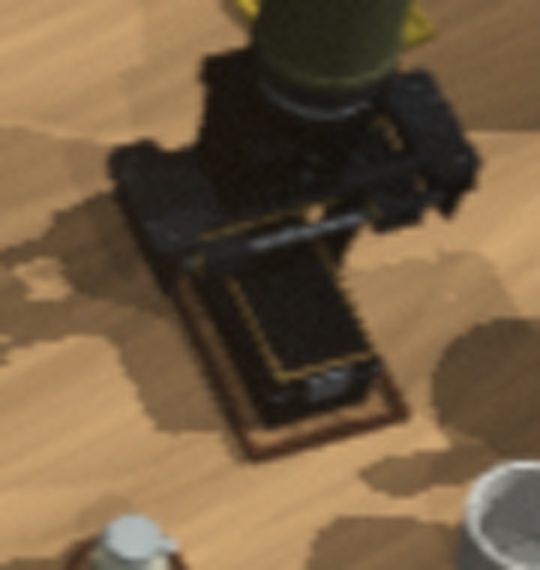

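Emit:
{"op": "step_arm", "data": {
  "series": [
    {"ax": 0,"ay": 0,"az": 0,"x": 0,"y": 0,"z": -0.0008,"claw": 58},
    {"ax": 0,"ay": 0,"az": 0,"x": 0,"y": 0,"z": -0.001,"claw": 58},
    {"ax": 0,"ay": 0,"az": 0,"x": 0,"y": 0,"z": -0.001,"claw": 78},
    {"ax": 0,"ay": 0,"az": 0,"x": 0,"y": 0,"z": -0.001,"claw": 85},
    {"ax": 0,"ay": 0,"az": 0,"x": 0,"y": 0,"z": -0.001,"claw": 95},
    {"ax": 0,"ay": 0,"az": 0,"x": 0,"y": 0,"z": 0,"claw": 100},
    {"ax": 0,"ay": 0,"az": 0,"x": 0,"y": 0,"z": 0.01,"claw": 100},
    {"ax": 0,"ay": 0,"az": 0,"x": 0,"y": 0,"z": 0.03,"claw": 100},
    {"ax": 0,"ay": 0,"az": 0,"x": 0,"y": 0,"z": 0.06,"claw": 100},
    {"ax": 0,"ay": 0,"az": 0,"x": 0,"y": 0,"z": 0.1,"claw": 100},
    {"ax": 0,"ay": 0,"az": 0,"x": 0,"y": 0,"z": 0.14,"claw": 100},
    {"ax": 0,"ay": 0,"az": 0,"x": 0,"y": 0,"z": 0.18,"claw": 100}
  ]
}}

```text
time_s: 31.4
tool_pos: [0.4837, 0.3421, 0.2183]
tool_rot: [180.0, 0.0, 167.3]
force: [0.1, 1.6, -0.6]
grip_width: 0.0871
```

Emit:
{"op": "step_arm", "data": {
  "series": [
    {"ax": 0,"ay": 0,"az": 0,"x": -0.03,"y": 0.03,"z": 0.02,"claw": 100},
    {"ax": 0,"ay": 0,"az": 0,"x": -0.06,"y": 0.06,"z": 0.03,"claw": 100},
    {"ax": 0,"ay": 0,"az": 0,"x": -0.09,"y": 0.09,"z": 0.03,"claw": 100},
    {"ax": 0,"ay": 0,"az": 0,"x": -0.12,"y": 0.12,"z": 0.03,"claw": 100},
    {"ax": 0,"ay": 0,"az": 0,"x": -0.15,"y": 0.15,"z": 0.03,"claw": 100},
    {"ax": 0,"ay": 0,"az": 0,"x": -0.17,"y": 0.17,"z": 0.03,"claw": 100},
    {"ax": 0,"ay": 0,"az": 0,"x": -0.17,"y": 0.17,"z": 0.03,"claw": 100}
  ]
}}

```text
time_s: 32.1
tool_pos: [0.3083, 0.5161, 0.2464]
tool_rot: [179.9, -0.2, 167.8]
force: [-0.9, 0.5, -0.1]
grip_width: 0.0873
```

```bash
python3 look.py s; python3 - <<'E'
from pile import *
im=cv2.imread("pics/scene_s.png")[120:205,290:370]; im=cv2.resize(im,None,fx=7,fy=7,interpolation=cv2.INTER_CUBIC)
wire(im,"scene",[.4835,.3427,np.radians(-12.7)],box(.168,.066,.003,.053),(255,255,0),7,290,120)
cv2.imwrite("pics/cs_sc.png",im)
crop("top",150,130,190,110,4,"cs_top.png",cv2.imread("pics/top_s.png"))
E
```

```text
32.2 [0.3135 0.5125 0.2463] [1.7998e+02 4.0000e-02 1.6743e+02] [-60.6  11.9  -0.6  89.3   0.2  78.7  16.2] [-0.2 -0.4 -1.2] 0.087
```

View pics/cs_sc.png

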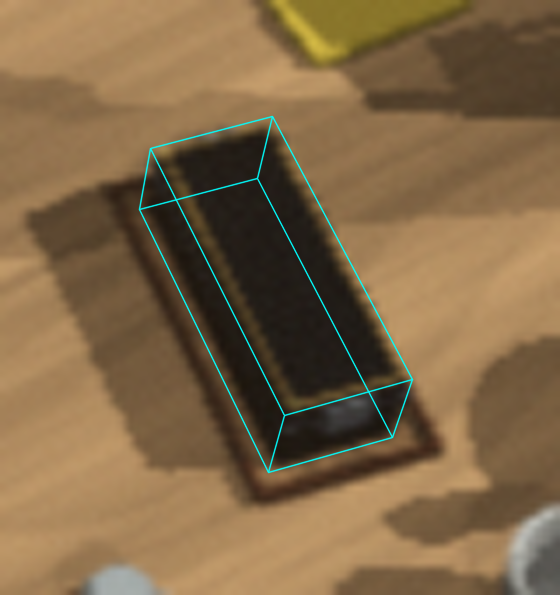

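View pics/cs_top.png

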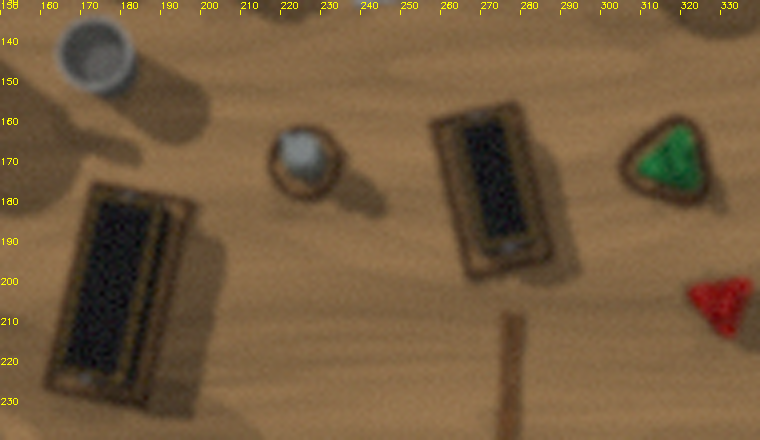

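View pics/scene_s.png

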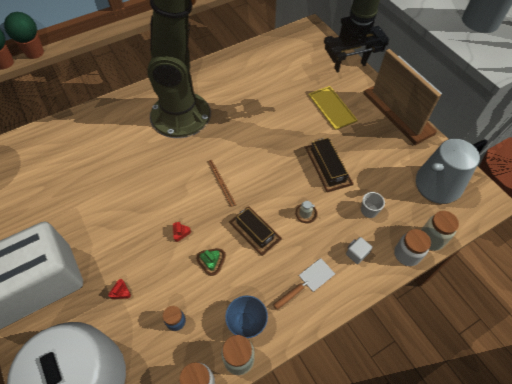

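All four pieces are in their trays, flat and inside the rims. The teacup (373,204) and jar (174,318) are unmoved and the gripper is clear. Handing in.

```bash
python3 -c "
from cell import workorder,status
print(workorder.sign_off(), status.get_obs()['force'])"
```

```text
the job is handed in; nothing more can be done
the job is handed in; nothing more can be done
```

The bento pile is taken apart and all four pieces are in their own trays. I handed the job in at about 32 s of the 125 s allowed; the sign-off gives no verdict.

The last pictures show every piece flat inside its rim:
- **Cruet:** it stands upright, about 1 mm from the round tray's middle in both cameras.
- **Mould:** it sits corners to corners, within about 2 mm by overlay.
- **Small tier:** it matches its overlay in the short tray to within what I could see.
- **Large tier:** it matches its overlay in the long tray to within a few mm.

The teacup and salt jar look unmoved, the red look-alikes and the yellow tray were left alone, and the gripper is open and clear of everything.

- **Camera disagreement:** the two cameras disagreed by about 4 mm in x, so I averaged them. That is well inside the tray clearances.
- **Hard contact:** the small tier met its tray floor with about 9 N. I backed off 1 mm before releasing it.
- **Rejected call:** the first two move calls were refused as invalid because their rows left out some fields, so nothing moved.

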